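Shut the shop till

TASK

The till drawer is locked open. Stand the loose brass weight upright in the drawer's empty front bay, setting it down gently; slide the safety tab on top of the till aside, lift the latch, and push the drawer in without slamming until it clicks fully home. Leave everything else on the counter and on the till where it stands.

Things in the scene. Friction and masses are not known exactly. Their poses are not given: they have to be found in the camera images.
- till: wooden cash till fixed to the counter, 240 mm wide (y), 200 mm deep (x), 100 mm tall, with one full-width drawer in its front. Origin: foot of the front face, mid-width. +x runs into the cabinet, -x is the way the drawer opens, +y is to the left seen from the front, z up. Position and yaw vary. The latch lies at y = +50 mm on the top, the safety tab at y = +10 mm. Two hinge brackets of 20 mm stand on the top beside the latch's hinge.
- drawer (a joint): how far the drawer stands open, m: 0 fully home, 0.12 its end. It slides along the till's x. While the latch is down its nose stops a partition of the drawer at about 0.094, so it cannot shut. It slides with about 0.8 N of friction (plus about 6 N per m/s); from 11 to 5 mm a spring detent resists with about 4 N, then it helps the drawer home and holds it there.
- drawer_front (a point): on the outer face of the drawer's front panel, mid-width, 70 mm above the counter. The panel is 226 mm wide and reaches from 10 to 90 mm above the counter; its outer face stands 12 mm out of the cabinet when shut. A pull of 70 x 12 mm sticks 14 mm out of the panel at mid-width, centred 40 mm above the counter. Axes as the till's.
- bay (a point): centre of the floor of the drawer's empty front bay (front right, seen from the front); moves with the drawer, axes as the till's. The bay is 62 mm (x) by 105 mm (y). Heights above the counter: floor 18 mm, front panel 90 mm, partition at its back 82 mm, drawer side 58 mm, low divider on its left 48 mm. The front left bay holds three small brass weights, fixed. The cabinet's roof is 74 mm above this floor.
- tab (a joint): safety tab's travel, m: 0 locked (its tongue lies over the latch), 0.034 its end. It slides along the till's -y (to the right seen from the front), staying where it is left, with about 2 N of friction. From about 0.024 on, its tongue is clear of the latch.
- tab_grip (a point): mid top of the dark steel upright fin of the safety tab, 156 mm above the counter; moves with the tab; axes as the till's. The fin is 10 mm thick (y) and 24 mm long (x) and stands 36 mm above the tongue; the tongue (24 mm in x, 6 mm thick, top 120 mm above the counter) runs from 20 mm on the -y side of the fin's middle to 50 mm on the +y side.
- latch (a joint): latch angle, rad: 0 down (its nose hangs into the drawer behind the partition), 1.0 fully up. It turns about the till's y axis through latch_hinge, its front end rising, and stays where it is left (about 2 N at the lug). It can rise only a few hundredths until the tab is clear. From 0.35 its nose is above the drawer; 0.4 or more is well lifted.
- latch_hinge (a point): hinge axis of the latch, 112 mm above the counter, 85 mm behind the till's front face; its axes are the latch's, the same as the till's when the latch is down.
- latch_lug (a point): mid top of the latch's lifting lug, an upright steel fin 10 mm thick (y), 26 mm long (x), 40 mm high above the 26 mm wide flat strap; with the latch down its top is 153 mm above the counter, 13 mm in front of the cabinet's face, 98 mm from the hinge axis horizontally. It moves with the latch. The nose, 12 x 26 mm, hangs below it to 66 mm above the counter, 14 to 26 mm in front of the face.
- weight: the loose brass weight, upright: a round body 36 mm across and 38 mm high with a knob 18 mm across on top, 56 mm in all, about 0.36 kg; origin at the centre of its underside. It stands on the open counter to one side of the till.
- bottle: dark bottle with orange cap, 60 mm across, 190 mm tall; leave alone. Origin: centre of its underside.
- jar: white jar with green lid, 70 mm across, 100 mm tall; leave alone. Origin: centre of its underside.
- canister: plain steel canister, 68 mm across, 85 mm tall; leave alone. Origin: centre of its underside.
- spice_tin: small aluminium tin, 44 mm across, 55 mm tall, standing on the till's top just behind the safety tab; leave alone. Origin: centre of its underside.
- honey_jar: amber glass jar with brass lid, 60 mm across, 85 mm tall, standing on the till's top near the back; leave alone. Origin: centre of its underside.
- bowl: brass bowl, 100 mm across, 45 mm tall; leave alone. Origin: centre of its underside.
- scoop: steel scoop, pan 80 x 56 x 30 mm with a 70 mm wooden handle to its -x, lying on the counter; leave alone. Origin: under the pan's centre.
Things that resemble listed ones, but are neither listed nor needed, are in the scene too. Of the things that look like the weight, the smallest one is meant.

How it is judged:
By the outcome, as a careful person would: the job done as asked, in the order asked, and still so for the second after the job is handed in, with the robot touching nothing.
It also fails if it takes over 72 s, if anything falls off the work surface, if the arm or the gripper's body presses on something with over 40 N, if the wrist force passes 120 N, or if a joint passes its speed limit or range.

ROBOT

A 6-joint arm with a two-finger parallel gripper is mounted at the origin on the work surface. World frame = base frame: x ahead of the robot, y to its left, z up, the work surface at z = 0. Lengths are in m, angles in degrees, forces in N, time in s.
With the tool pointing down it reaches from about 0.275 to 0.775 m from the base axis. Payload 14.6 kg.
Tool frame: the origin (TCP) lies midway between the tips of the shut fingers; the grasp point (between the pads) lies 19 mm behind it; x points along the fingers, y is the direction in which the jaws open and shut, and the axes are right-handed (so a half turn about x gives the same grasp; the last joint's range is limited). The gripper opens to 85 mm and grips with 20 to 120 N. Pads are 22 mm wide; open, the fingers measure 114 mm over their backs; the gripper's body (76 mm by 85 mm) begins 54 mm behind the grasp point. The pads swing forward as they close: fully open they stand 13 mm farther back than shut.
Start: joints at [-75.877, 15.075, -2.767, 72.158, 0, 81.102], TCP at [0.205, -0.483, 0.207] pointing down, gripper open.
Joint ranges: [-151.79, 151.79], [-50.71, 97.33], [-67.44, 78.34], [-121.81, 120.89], [-77.56, 73.72], [-180, 180]. Speed limits (degrees/s): [108.29, 108.29, 147.25, 159.86, 180, 180].

INTERFACE

Orientations are given as [roll, pitch, yaw] about the fixed x, y, z axes, in that order (R = Rz(yaw) Ry(pitch) Rx(roll)).
In Python, from cell import r, optics, ticket, models gives the robot as it stands.
- The arm moves only by the tool move_arm, never from a script. Its arguments are lists of equal length, an entry for each row: "translation": the shift along the tool's x, y, z in m, a list of three; "turn": the turn, a rotation vector about the tool's x, y, z in degrees, a list of three. In form: {"translation": [[dx, dy, dz], ...], "turn": [[ax, ay, az], ...]}. A call has exactly 5 rows; each row shifts and turns the commanded pose from where the row before left it, along the tool's axes as they then stand; what a row does not reach is not made up. A row lasts 1/10 s, in which the tool goes at most 50 mm and 8.59 degrees, less where a joint would pass 70% of its speed; a pose out of reach is approached as far as the arm can. A call with a gripper value outside its range is refused whole. "claw" is the closure, from 0 (fully open) to 1 (shut), set as the call begins (left out, the last holds). The fingers move at their own pace and stop on an object; "grip_force" is the grip in N (left out, the last holds). Time passes only in rows, so rows that do not move let the fingers close, or fill a call up. It gives the time, the measured TCP pose, the force and the opening at its end, in the units of the state.
- r.state(): the state, without advancing time (a new reading comes with each control period).
- optics.read_camera(name): name is "side" or "top"; returns a dict with "color" (420x560x3 uint8, blue, green, red), "fovy" (degrees; the focal length in pixels is half the picture's height over the tangent of half this angle, whatever the lens; pixels are square), "cx", "cy" (the principal point, pixels), "dist_coeffs" ([k1, k2, p1, p2, k3] as OpenCV has them; the pictures are not rectified), "cam_to_world" (4x4, takes a point from camera to world coordinates). Camera axes: x right, y down, z forward; pixel columns grow to the right and rows downward; lengths in m; the calibration is good to about 2 mm. A picture is of the moment at which its call begins. There is no depth.
- ticket.hand_in(): hands the job in, once; it reports no verdict.
Trained networks look in a picture, given as the dict that the camera call returned (one of the last four; its "shot" number tells which), for a name from the list of things; names that differ only in an ending like _2 or _b are one class to them, and where a whole thing is asked for, a point or a joint stands for the part that bears it (a point fixed in the world has none). Each returns a list of dicts, best first, with "score" (0 to 1); they miss things now and then, are a little off and sometimes report something else, mostly with a low value. They report only what shows in the picture. A call takes as long as a camera call. They do not tell look-alikes from the thing itself.
- models.masks_of(picture, thing): "pixels" (420x560 bool, what is visible of it) and "location" ([column, row] in pixels, amid what is visible of it).
The state is a dict: "time_s": time; "q": joint angles; "dq": joint speeds; "tau": joint torques, N m; "tcp_pos": TCP position; "tool_rot": TCP orientation; "contact_force": force on the tool from outside, world axes, zero at the start; "torque": the same for the moment, N m; "opening": opening from 0.0 (shut) to 1.0 (fully open).
Only numpy, scipy, OpenCV 4.12 (cv2) and the standard library are available. Lean on these libraries where they do the work, as an engineer would, in place of code of your own. Each camera call takes 0.05 s, during which the arm holds its last target. There are 200 camera calls.

## Working session

There is one attempt and no reset: what is moved stays moved. The work goes in short steps, Python scripts to look and compute and a tool call to move; the robot and the scene stay as the last step left them, time stands still between calls to the robot, and variables do not carry over. Pictures are saved under pics/ and viewed, about 8 in all and at most 12, crops included, and the job is handed in when it is done.

Besides the shell and the picture viewer there is one more tool, called after ">>>" by a JSON object that holds its "method" and its "body". move_arm: Moves the arm, as the interface text tells. Its arguments: {"type":"object","properties":{"translation":{"type":"array"},"turn":{"type":"array"},"claw":{"type":"number"},"grip_force":{"type":"number"}},"required":["translation","turn"]}

```bash
mkdir -p pics; ls
cat > h.py <<'E'
import numpy as np, cv2
from cell import r, optics, ticket, models
def K(p):
    h=p["color"].shape[0]; f=h/2/np.tan(np.radians(p["fovy"]/2))
    return np.array([[f,0,p["cx"]],[0,f,p["cy"]],[0,0,1.]])
def ray(p,uv):
    n=cv2.undistortPoints(np.array([[uv]],float),K(p),np.array(p["dist_coeffs"],float))[0,0]
    T=np.array(p["cam_to_world"]); d=T[:3,:3]@np.array([n[0],n[1],1.]); return T[:3,3],d
def atz(p,uv,z):
    o,d=ray(p,uv); return o+d*(z-o[2])/d[2]
def proj(p,X):
    T=np.linalg.inv(np.array(p["cam_to_world"])); X=np.atleast_2d(X)
    return cv2.projectPoints(X.astype(float),cv2.Rodrigues(T[:3,:3])[0],T[:3,3],K(p),np.array(p["dist_coeffs"],float))[0][:,0]
E
python3 - <<'E'
from h import *
print(r.state())
for n in ("side","top"):
    p=optics.read_camera(n); print(n,p["fovy"],p["cx"],p["cy"],p["dist_coeffs"],np.round(p["cam_to_world"],3).tolist())
    cv2.imwrite(f"pics/{n}0.png",p["color"])
    for t in ["till","drawer_front","weight","tab","tab_grip","latch","latch_lug","bay","bottle","jar","canister","spice_tin","honey_jar","bowl","scoop"]:
        try: print(t,[(round(d["score"],2),np.round(d["location"]).tolist(),int(d["pixels"].sum())) for d in models.masks_of(p,t)])
        except Exception as e: print(t,e)
E
```

```text
pics
{'time_s': 0.0, 'q': array([-7.58766968e+01,  1.50984823e+01, -2.80199566e+00,  7.21586840e+01,
        1.68553871e-04,  8.11020923e+01]), 'dq': array([ 0.00685119, -0.05617214, -0.02978721, -0.02435541, -0.1072389 ,
        0.00934039]), 'tau': array([ 2.83877183e-03, -6.37610149e+01,  3.84572446e+01,  1.36281329e-02,
       -4.23880272e-05, -8.64116885e-06]), 'tcp_pos': array([ 0.20523891, -0.48290837,  0.20623962]), 'tool_rot': array([-99.06114416,  89.94083778, 103.96006657]), 'contact_force': array([ 0.18200845,  0.24594152, -0.41795499]), 'torque': array([-0.01067025, -0.03735139,  0.01548153]), 'opening': 0.9945297289348559}
side 51.94337468100048 280.7984013207965 216.52223641072075 [-0.09923224  0.          0.          0.          0.        ] [[-0.92, -0.183, 0.347, 0.203], [-0.391, 0.487, -0.781, 0.911], [-0.026, -0.854, -0.52, 0.724], [0.0, 0.0, 0.0, 1.0]]
till [(0.97, [268.0, 255.0], 8180), (0.31, [333.0, 184.0], 597)]
drawer_front []
weight [(0.85, [272.0, 309.0], 610), (0.75, [301.0, 351.0], 375), (0.56, [296.0, 379.0], 900)]
tab [(0.77, [261.0, 227.0], 244)]
tab_g
[... 884 characters left out ...]
82.0, 194.0], 10710), (0.65, [172.0, 275.0], 207), (0.62, [136.0, 288.0], 422), (0.61, [290.0, 230.0], 3980)]
tab [(0.84, [269.0, 190.0], 302)]
tab_grip [(0.79, [268.0, 191.0], 279)]
latch [(0.69, [426.0, 271.0], 785), (0.66, [259.0, 204.0], 375), (0.28, [292.0, 231.0], 4018)]
latch_lug [(0.6, [263.0, 203.0], 375), (0.17, [151.0, 219.0], 794)]
bay [(0.98, [292.0, 230.0], 3996), (0.18, [239.0, 150.0], 609)]
bottle [(0.93, [148.0, 219.0], 845)]
jar [(0.78, [429.0, 219.0], 839)]
canister [(0.67, [423.0, 269.0], 805)]
spice_tin [(0.87, [276.0, 166.0], 300)]
honey_jar [(0.71, [238.0, 151.0], 624)]
bowl [(0.56, [213.0, 297.0], 1075)]
scoop [(0.68, [371.0, 292.0], 971), (0.41, [262.0, 204.0], 396)]
```

Run:
```python
import cv2
a=cv2.imread("pics/top0.png"); cv2.imwrite("pics/top0c.png",cv2.resize(a[110:330,110:470],(800,489),interpolation=cv2.INTER_CUBIC))
a=cv2.imread("pics/side0.png"); cv2.imwrite("pics/side0c.png",cv2.resize(a[150:410,170:430],(600,600),interpolation=cv2.INTER_CUBIC))
```

```text
(no output)
```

View pics/top0c.png

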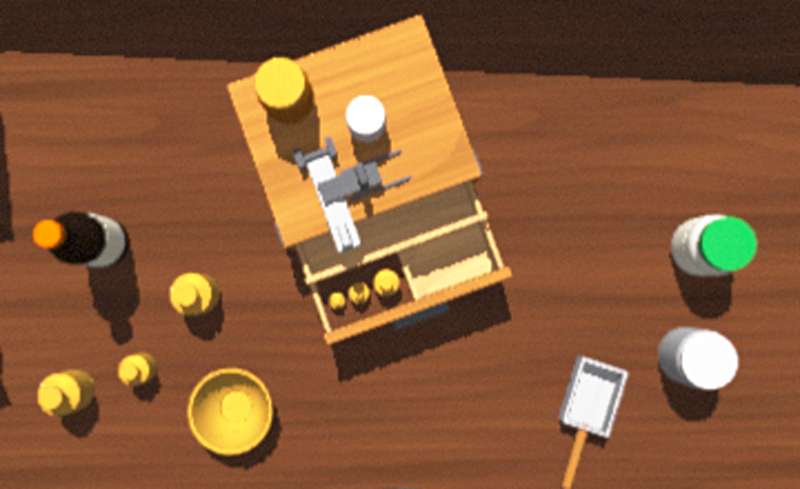

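View pics/side0c.png

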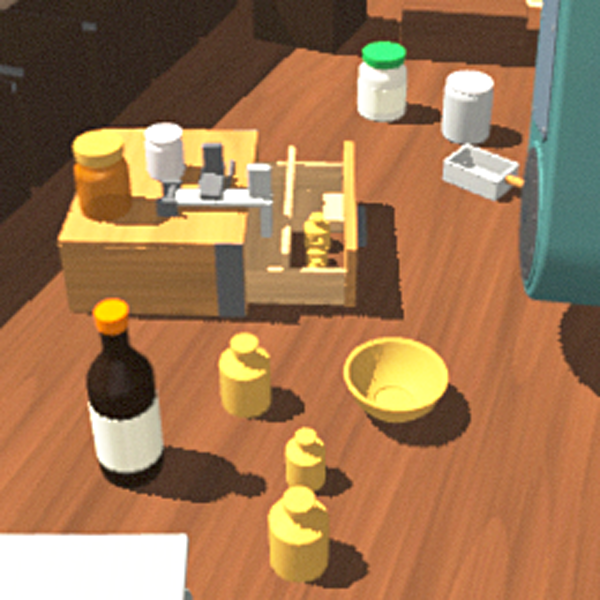

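Top view, pixel positions from the crops: three loose brass weights could be meant, at (200,243), (172,275) and (136,288). The smallest is (172,275), which is side (301,351). The three inside the drawer are fixed. The till is yawed, the tab is at (269,190) and the latch lug at about (263,215).

```bash
cat > fit.py <<'E'
from h import *
from scipy.optimize import least_squares
P={n:optics.read_camera(n) for n in ("side","top")}
top=lambda x,y:(110+x/2.2222,110+y/2.2222); sd=lambda x,y:(170+x/2.308,150+y/2.308)
C=[("top",(0,.12,.1),top(285,245)),("top",(0,-.12,.1),top(478,173)),("top",(.2,-.12,.1),top(422,17)),("top",(.2,.12,.1),top(230,87)),
("side",(0,.12,.1),sd(247,243)),("side",(0,-.12,.1),sd(257,130)),("side",(.2,.12,.1),sd(62,243)),("side",(0,.12,0),sd(245,315)),
("top",("d",.113,.09),top(328,340)),("top",("d",-.113,.09),top(510,272)),("side",("d",.113,.09),sd(354,275)),("side",("d",-.113,.09),sd(354,143))]
def W(q,X):
    c,s=np.cos(q[2]),np.sin(q[2]); x=-(q[3]+.012) if X[0]=="d" else X[0]
    return np.array([q[0]+c*x-s*X[1],q[1]+s*x+c*X[1],X[2]])
res=lambda q:np.concatenate([proj(P[n],W(q,X))[0]-uv for n,X,uv in C])
if __name__=="__main__":
    s=least_squares(res,[.5,0,.3,.1],loss="soft_l1"); q=s.x
    print("till",q[:2],np.degrees(q[2]),q[3]); print(np.round(res(q).reshape(-1,2),1).tolist())
    np.save("till.npy",q)
    def cen(n,t,near):
        m=min(models.masks_of(P[n],t),key=lambda d:np.hypot(*(np.array(d["location"])-near)))
        ys,xs=np.nonzero(m["pixels"]); return m["pixels"],np.array([xs.mean(),ys.mean()])
    # weight: silhouette centroid of model
    a=np.linspace(0,2*np.pi,24,endpoint=False); ring=lambda R,z:np.c_[R*np.cos(a),R*np.sin(a),0*a+z]
    def sil(n,xy):
        m=np.zeros((420*4,560*4),np.uint8)
        for pts in (np.r_[ring(.018,0),ring(.018,.038)],np.r_[ring(.009,.038),ring(.009,.056)]):
            uv=proj(P[n],pts+[*xy,0]); cv2.fillConvexPoly(m,cv2.convexHull(np.round(uv*4+1.5).astype(np.int32)),1)
        M=cv2.moments(m,True); return np.array([M["m10"]/M["m00"]-1.5,M["m01"]/M["m00"]-1.5])/4,M["m00"]/16
    ms={"top":cen("top","weight",(172,275)),"side":cen("side","weight",(301,351))}
    xy=atz(P["top"],ms["top"][1],.025)[:2]
    f=lambda xy,k:np.concatenate([sil(n,xy)[0]-ms[n][1] for n in k])
    for k in (["top"],["side"],["top","side"]):
        w=least_squares(f,xy,args=(k,),diff_step=.02).x; print("weight",k,w,f(w,k))
    print([(n,sil(n,w)[1],ms[n][0].sum()) for n in ms])
    for t,X in (("tab_grip",(None,)),):
        pass
    # overlays
    out=[]
    for n,(x0,y0,x1,y1) in (("top",(150,110,350,310)),("side",(170,180,370,380))):
        im=cv2.resize(P[n]["color"][y0:y1,x0:x1],None,fx=2*2,fy=4,interpolation=cv2.INTER_CUBIC)[:600*2]
        def L(pts):
            uv=(proj(P[n],np.array(pts))-[x0,y0]+.5)*4; cv2.polylines(im,[np.round(uv).astype(np.int32)],True,(255,0,255),1)
        L([W(q,(x,y,.1)) for x,y in((0,.12),(0,-.12),(.2,-.12),(.2,.12))])
        L([W(q,("d",y,z)) for y,z in((.113,.09),(-.113,.09),(-.113,.01),(.113,.01))])
        bx=-q[3]-.012
        L([W(q,(x,y,.156)) for x,y in ((-.026,.045),(-.026,.055),(0,.055),(0,.045))]) # lug top guess
        L(ring(.018,0)+[*w,0]);L(ring(.018,.038)+[*w,0])
        L(ring(.009,.056)+[*w,0])
        out.append(im[::2,::2])
    cv2.imwrite("pics/ov.png",np.hstack(out))
E
python3 fit.py
```

```text
till [0.59915164 0.02940379] 19.34014941234791 0.10284214700937676
[[-0.5, 1.6], [1.7, 1.3], [-0.6, -1.0], [-2.1, -0.5], [-0.9, -0.5], [0.9, -0.7], [-1.3, -2.0], [1.2, -0.1], [-1.5, 0.8], [0.3, 0.4], [-0.0, -11.9], [-1.5, -1.7]]
weight ['top'] [0.42058106 0.3307937 ] [0.0060933  0.00693678]
weight ['side'] [0.42039869 0.33246483] [-0.02704163 -0.03872639]
weight ['top', 'side'] [0.4204857 0.3315651] [-0.2825076   0.04980956  0.09956748 -0.30312795]
[('top', 202.8125, np.int64(214)), ('side', 419.1875, np.int64(382))]
```

View pics/ov.png

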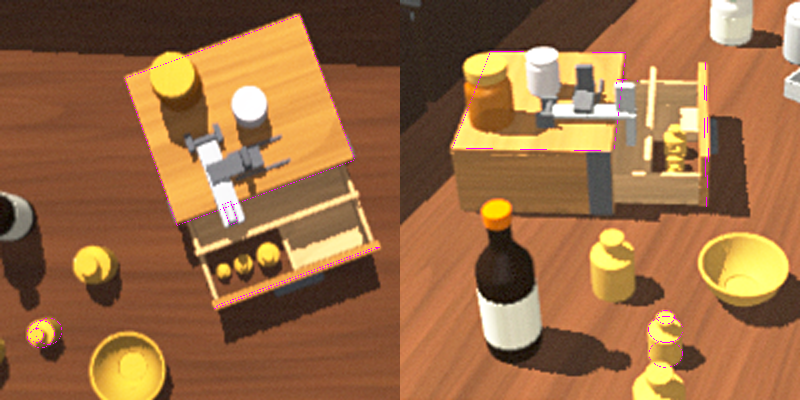

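The silhouette fit agrees to about 1 px in both views: the small weight is at (0.420, 0.332) and the till yaw is about 19.3°. One hand-picked corner was wrong, so I'll drop it. Next I measure the fin and lug and plan the moves.

```bash
cat >> h.py <<'E'
from scipy.spatial.transform import Rotation as Ro
def T2W(X):
    q=np.load("till.npy"); c,s=np.cos(q[2]),np.sin(q[2]); return np.array([q[0]+c*X[0]-s*X[1],q[1]+s*X[0]+c*X[1],X[2]])
def W2T(X):
    q=np.load("till.npy"); c,s=np.cos(q[2]),np.sin(q[2]); a,b=X[0]-q[0],X[1]-q[1]; return np.array([c*a+s*b,-s*a+c*b,X[2]])
def pose():
    s=r.state(); return s,np.array(s["tcp_pos"]),Ro.from_euler("xyz",s["tool_rot"],degrees=True)
E
python3 - <<'E'
from fit import *
from h import *
del C[-2]
s=least_squares(res,[.6,.03,.33,.1],loss="soft_l1",f_scale=.5); q=s.x; np.save("till.npy",q)
print("till",q[:2],np.degrees(q[2]),q[3],np.round(res(q).reshape(-1,2),1).tolist())
# tab fin and lug in both views: centroid of masks triangulated
for t,near in (("tab_grip",{}),("latch_lug",{}),("spice_tin",{}),("tab",{})):
    A=[];b=[]
    for n in P:
        m=models.masks_of(P[n],t)[0]; ys,xs=np.nonzero(m["pixels"]); o,d=ray(P[n],[xs.mean(),ys.mean()]); d/=np.linalg.norm(d); M=np.eye(3)-np.outer(d,d); A.append(M);b.append(M@o)
    X=np.linalg.solve(sum(A),sum(b)); print(t,np.round(W2T(X),4),[round(float(np.linalg.norm(M@X-c)),4) for M,c in zip(A,b)])
for t,uvt in (("big",(200,243)),("big2",(136,288)),("bowl",(213,297)),("bottle",(148,219)),("canister",(423,269)),("scoop",(371,292))):
    print(t,np.round(atz(P["top"],uvt,.03),3))
st,p,R=pose(); print(R.as_matrix().round(3), "bay",T2W((-q[3]+.031,-.0545,.018)))
j=T2W((0,1,0))-T2W((0,0,0)); 
for sg in (1,-1):
    jb=R.as_matrix()[:,1]; a=np.degrees(np.arctan2(sg*j[1],sg*j[0])-np.arctan2(jb[1],jb[0])); print("world yaw needed",(a+180)%360-180)
# fine crop of fin area
n="top";im=P[n]["color"][160:240,230:330]; a=cv2.resize(im,None,fx=4,fy=4,interpolation=cv2.INTER_CUBIC)
n2="side";b=cv2.resize(P[n2]["color"][200:280,235:335],None,fx=4,fy=4,interpolation=cv2.INTER_CUBIC)
def L(img,n,x0,y0,pts):
    uv=(proj(P[n],np.array(pts))-[x0,y0]+.5)*4; cv2.polylines(img,[np.round(uv).astype(np.int32)],True,(255,0,255),1)
for img,n,x0,y0 in ((a,"top",230,160),(b,"side",235,200)):
    L(img,n,x0,y0,[T2W((x,y,.153)) for x,y in ((-.026,.045),(-.026,.055),(0,.055),(0,.045))])
    for xc in (.03,):
        L(img,n,x0,y0,[T2W((xc+x,.01+y,.156)) for x,y in ((-.012,-.005),(-.012,.005),(.012,.005),(.012,-.005))])
    L(img,n,x0,y0,[T2W((-q[3]+x,-.0545+y,.018)) for x,y in ((0,-.0525),(0,.0525),(.062,.0525),(.062,-.0525))])
cv2.imwrite("pics/ov2.png",np.hstack([a,b]))
E
```

```text
till [0.59894694 0.02889528] 19.43965931683455 0.10206682414607278 [[-0.3, 1.8], [1.9, 1.3], [-0.6, -0.9], [-2.0, -0.3], [-0.6, -0.6], [1.0, -0.8], [-1.1, -2.1], [1.5, -0.2], [-1.3, 0.6], [0.4, 0.1], [-1.7, -1.8]]
tab_grip [0.0447 0.0206 0.1235] [0.0003, 0.0003]
latch_lug [0.0238 0.0493 0.1114] [0.0079, 0.0079]
spice_tin [ 0.1051 -0.0173  0.1278] [0.0004, 0.0004]
tab [0.0448 0.0231 0.1271] [0.0003, 0.0003]
big [0.507 0.253 0.03 ]
big2 [0.39  0.423 0.03 ]
bowl [0.364 0.218 0.03 ]
bottle [0.574 0.394 0.03 ]
canister [ 0.43  -0.342  0.03 ]
scoop [ 0.371 -0.202  0.03 ]
[[-0.     0.391 -0.92 ]
 [-0.    -0.92  -0.391]
 [-1.     0.     0.   ]] bay [ 0.55006981 -0.04614985  0.018     ]
world yaw needed 176.42251336891894
world yaw needed -3.577486631081058
```

View pics/ov2.png

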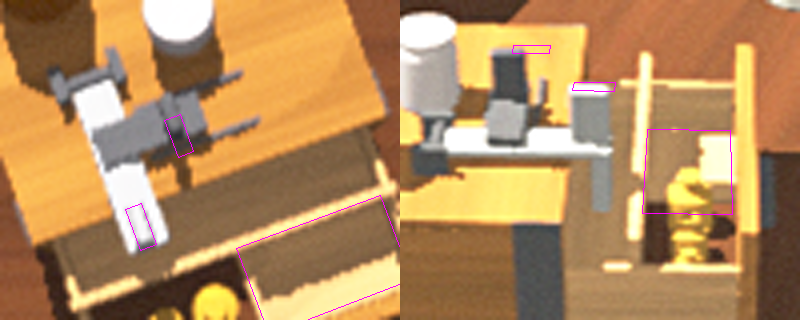

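```bash
cat >> h.py <<'E'
def rows(path,p=None,R=None):
    """path: list of (pos, world Rotation); prints rounded tool-frame rows in calls of 5, accumulating rounding"""
    s,p0,R0=pose(); p=p0 if p is None else p; R=R0 if R is None else R
    t=[];w=[]
    for P1,R1 in path:
        d=np.round(R.inv().apply(np.array(P1)-p),3); a=np.round((R.inv()*R1).as_rotvec(degrees=True),1)
        p=p+R.apply(d); R=R*Ro.from_rotvec(a,degrees=True); t.append((d+0.).tolist()); w.append((a+0.).tolist())
    while len(t)%5: t.append([0,0,0]); w.append([0,0,0])
    for i in range(0,len(t),5): print('T',str(t[i:i+5]).replace(" ",""),'W',str(w[i:i+5]).replace(" ",""))
    print("end",p.round(4)); return p,R
def lin(p,R,P1,R1,n):
    rv=(R1*R.inv()).as_rotvec(); return [(p+(np.array(P1)-p)*k/n,Ro.from_rotvec(rv*k/n)*R) for k in range(1,n+1)]
def down(jaw_till_sign=1):
    q=np.load("till.npy"); x=np.array([0,0,-1.]); y=jaw_till_sign*np.array([-np.sin(q[2]),np.cos(q[2]),0]); return Ro.from_matrix(np.c_[x,y,np.cross(x,y)])
E
python3 - <<'E'
from h import *
s,p,R=pose(); Rt=down(1)
w=np.array([.4205,.3316]); a0=np.arctan2(p[1],p[0]);a1=np.arctan2(w[1],w[0]);r0=np.hypot(p[0],p[1]);r1=np.hypot(*w)
n=25; path=[]
for k in range(1,n+1):
    f=k/n; a=a0+(a1-a0)*f; rr=r0+(r1-r0)*f; path.append(((rr*np.cos(a),rr*np.sin(a),p[2]+(.15-p[2])*max(0,(k-18)/(n-18))),Ro.from_euler("z",176.42*f,degrees=True)*R))
print((path[-1][1].as_matrix()-Rt.as_matrix()).round(3).max()); rows(path)
E
```

```text
0.0
T [[0.0,-0.001,-0.039],[0.0,0.001,-0.038],[0.0,0.003,-0.039],[0.0,0.004,-0.038],[0.0,0.007,-0.038]] W [[-7.1,0.0,0.0],[-7.0,0.0,0.0],[-7.1,0.0,0.0],[-7.0,0.0,0.0],[-7.1,0.0,0.0]]
T [[0.0,0.009,-0.038],[0.0,0.01,-0.037],[0.0,0.012,-0.037],[0.0,0.015,-0.036],[0.0,0.016,-0.036]] W [[-7.0,0.0,0.0],[-7.1,0.0,0.0],[-7.1,0.0,0.0],[-7.0,0.0,0.0],[-7.1,0.0,0.0]]
T [[0.0,0.017,-0.034],[0.0,0.02,-0.034],[0.0,0.021,-0.033],[0.0,0.022,-0.032],[0.0,0.024,-0.03]] W [[-7.0,0.0,0.0],[-7.1,0.0,0.0],[-7.0,0.0,0.0],[-7.1,0.0,0.0],[-7.1,0.0,0.0]]
T [[0.0,0.026,-0.03],[0.0,0.027,-0.028],[0.0,0.029,-0.026],[0.008,0.03,-0.026],[0.008,0.031,-0.023]] W [[-7.0,0.0,0.0],[-7.1,0.0,0.0],[-7.0,0.0,0.0],[-7.1,0.0,0.0],[-7.0,0.0,0.0]]
T [[0.008,0.032,-0.023],[0.008,0.034,-0.02],[0.008,0.034,-0.019],[0.009,0.035,-0.018],[0.008,0.037,-0.015]] W [[-7.1,0.0,0.0],[-7.0,0.0,0.0],[-7.1,0.0,0.0],[-7.1,0.0,0.0],[-7.0,0.0,0.0]]
end [0.4204 0.3321 0.1497]
```

>>> {"method": "move_arm", "body": {"translation": [[0.0,-0.001,-0.039],[0.0,0.001,-0.038],[0.0,0.003,-0.039],[0.0,0.004,-0.038],[0.0,0.007,-0.038]], "turn": [[-7.1,0.0,0.0],[-7.0,0.0,0.0],[-7.1,0.0,0.0],[-7.0,0.0,0.0],[-7.1,0.0,0.0]], "claw": 0.3, "grip_force": 30}}

```text
time_s: 2.8
tcp_pos: [0.3675, -0.3779, 0.2067]
tool_rot: [72.8, 90.0, -48.6]
contact_force: [-0.4, -0.2, -1.0]
opening: 0.703
```

>>> {"method": "move_arm", "body": {"translation": [[0.0,0.009,-0.038],[0.0,0.01,-0.037],[0.0,0.012,-0.037],[0.0,0.015,-0.036],[0.0,0.016,-0.036]], "turn": [[-7.0,0.0,0.0],[-7.1,0.0,0.0],[-7.1,0.0,0.0],[-7.0,0.0,0.0],[-7.1,0.0,0.0]]}}

```text
time_s: 3.3
tcp_pos: [0.4815, -0.2212, 0.2066]
tool_rot: [58.3, 90.0, -27.8]
contact_force: [-0.5, -0.2, 0.6]
opening: 0.696
```

>>> {"method": "move_arm", "body": {"translation": [[0.0,0.017,-0.034],[0.0,0.02,-0.034],[0.0,0.021,-0.033],[0.0,0.022,-0.032],[0.0,0.024,-0.03]], "turn": [[-7.0,0.0,0.0],[-7.1,0.0,0.0],[-7.0,0.0,0.0],[-7.1,0.0,0.0],[-7.1,0.0,0.0]]}}

```text
time_s: 3.8
tcp_pos: [0.5302, -0.0345, 0.2066]
tool_rot: [48.9, 90.0, -1.9]
contact_force: [1.0, 0.0, -0.2]
opening: 0.702
```

>>> {"method": "move_arm", "body": {"translation": [[0.0,0.026,-0.03],[0.0,0.027,-0.028],[0.0,0.029,-0.026],[0.008,0.03,-0.026],[0.008,0.031,-0.023]], "turn": [[-7.0,0.0,0.0],[-7.1,0.0,0.0],[-7.0,0.0,0.0],[-7.1,0.0,0.0],[-7.0,0.0,0.0]]}}

```text
time_s: 4.3
tcp_pos: [0.5098, 0.1594, 0.1906]
tool_rot: [28.1, 90.0, 12.5]
contact_force: [0.8, 0.3, 0.3]
opening: 0.698
```

>>> {"method": "move_arm", "body": {"translation": [[0.008,0.032,-0.023],[0.008,0.034,-0.02],[0.008,0.034,-0.019],[0.009,0.035,-0.018],[0.008,0.037,-0.015]], "turn": [[-7.1,0.0,0.0],[-7.0,0.0,0.0],[-7.1,0.0,0.0],[-7.1,0.0,0.0],[-7.0,0.0,0.0]]}}

```text
time_s: 4.8
tcp_pos: [0.4194, 0.3334, 0.1493]
tool_rot: [-3.0, 90.0, 16.7]
contact_force: [1.3, -0.2, -0.4]
opening: 0.699
```

>>> {"method": "move_arm", "body": {"translation": [[0.02,0,0],[0.02,0,0],[0.02,0,0],[0.02,0,0],[0.02,0,0]], "turn": [[0,0,0],[0,0,0],[0,0,0],[0,0,0],[0,0,0]]}}

```text
time_s: 5.3
tcp_pos: [0.4203, 0.3322, 0.049]
tool_rot: [5.9, 90.0, 25.3]
contact_force: [-1.0, 0.1, 0.3]
opening: 0.7
```

Run:
```python
from h import *
s,p,R=pose(); print(p,s["q"].round(1))
o=[]
for n,u in (("top",(172,275)),("side",(301,351))):
    P=optics.read_camera(n); x,y=u; im=cv2.resize(P["color"][y-40:y+40,x-50:x+50],None,fx=4,fy=4,interpolation=cv2.INTER_CUBIC); o.append(im)
    print(n,proj(P,[p]), [(d["score"],d["location"]) for d in models.masks_of(P,"weight")])
cv2.imwrite("pics/g1.png",np.hstack(o))
```

```text
[0.4203261  0.33217437 0.04896794] [ 29.6  21.7 -18.7  49.5  -0.   10.2]
top [[168.18956278 276.75850623]] [(0.84, [197.3, 242.9])]
side [[302.11223721 340.45060513]] [(0.85, [296.2, 378.4]), (0.76, [303.2, 351.9]), (0.69, [272.0, 310.2]), (0.29, [215.6, 229.0])]
```

View pics/g1.png

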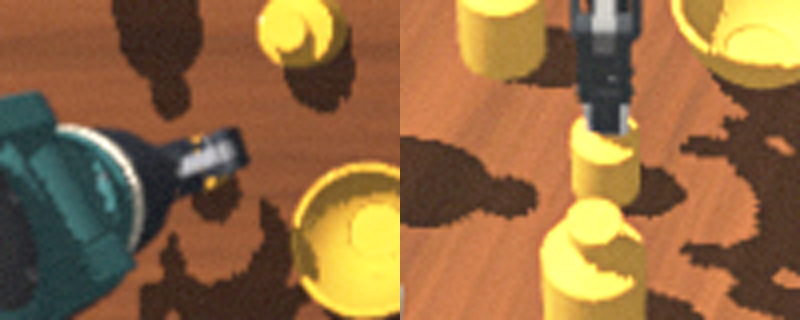

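The weight (side, about (302,352)) is centred between the fingers. I'll descend and grip it.

>>> {"method": "move_arm", "body": {"translation": [[0.01,0,0],[0.01,0,0],[0.01,0,0],[0.008,0,0],[0.004,0,0]], "turn": [[0,0,0],[0,0,0],[0,0,0],[0,0,0],[0,0,0]]}}

```text
time_s: 6.0
tcp_pos: [0.4199, 0.3319, 0.0067]
tool_rot: [-169.7, 89.9, -150.2]
contact_force: [-0.0, 0.3, 0.2]
opening: 0.702
```

>>> {"method": "move_arm", "body": {"translation": [[0,0,0],[0,0,0],[0,0,0],[0,0,0],[0,0,0]], "turn": [[0,0,0],[0,0,0],[0,0,0],[0,0,0],[0,0,0]], "claw": 1, "grip_force": 40}}

```text
time_s: 6.5
tcp_pos: [0.4204, 0.3323, 0.008]
tool_rot: [28.5, 90.0, 47.9]
contact_force: [-2.5, 1.1, 5.6]
opening: 0.387
```

>>> {"method": "move_arm", "body": {"translation": [[-0.002,0,0],[-0.01,0,0],[-0.02,0,0],[-0.03,0,0],[-0.03,0,0]], "turn": [[0,0,0],[0,0,0],[0,0,0],[0,0,0],[0,0,0]]}}

```text
time_s: 7.0
tcp_pos: [0.42, 0.3318, 0.1011]
tool_rot: [-156.9, 90.0, -137.5]
contact_force: [1.4, -0.1, -3.4]
opening: 0.391
```

Run:
```python
from h import *
s,p,R=pose(); print(p,s["opening"],s["contact_force"])
q=np.load("till.npy"); Rt=down(1)
b=T2W((-q[3]+.031,-.0545,0))
mid=np.array([.47,.13,.165]); 
path=lin(p,R,(p+[0,0,.03]),Rt,2)
p1=p+[0,0,.03]; tgt=np.array([b[0],b[1],.155])
path+=lin(p1,Rt,tgt,Rt,15)
print(b); rows(path)
```

```text
[0.42003041 0.3318345  0.10109652] 0.3911475683913434 [ 1.37332161 -0.12844977 -3.36216351]
[ 0.55006981 -0.04614985  0.        ]
T [[-0.015,0.0,0.0],[-0.015,0.0,0.0],[-0.002,-0.027,0.0],[-0.001,-0.026,0.0],[-0.002,-0.027,-0.001]] W [[0.0,0.0,0.0],[0.0,0.0,0.0],[0.0,0.0,0.0],[0.0,0.0,0.0],[0.0,0.0,0.0]]
T [[-0.001,-0.027,0.0],[-0.002,-0.026,0.0],[-0.002,-0.027,0.0],[-0.001,-0.027,0.0],[-0.002,-0.026,-0.001]] W [[0.0,0.0,0.0],[0.0,0.0,0.0],[0.0,0.0,0.0],[0.0,0.0,0.0],[0.0,0.0,0.0]]
T [[-0.001,-0.027,0.0],[-0.002,-0.026,0.0],[-0.001,-0.027,0.0],[-0.002,-0.027,0.0],[-0.002,-0.026,-0.001]] W [[0.0,0.0,0.0],[0.0,0.0,0.0],[0.0,0.0,0.0],[0.0,0.0,0.0],[0.0,0.0,0.0]]
T [[-0.001,-0.027,0.0],[-0.002,-0.027,0.0],[0,0,0],[0,0,0],[0,0,0]] W [[0.0,0.0,0.0],[0.0,0.0,0.0],[0,0,0],[0,0,0],[0,0,0]]
end [ 0.5502 -0.0464  0.1552]
```

>>> {"method": "move_arm", "body": {"translation": [[-0.015,0,0],[-0.015,0,0],[-0.002,-0.027,0],[-0.001,-0.026,0],[-0.002,-0.027,-0.001]], "turn": [[0,0,0],[0,0,0],[0,0,0],[0,0,0],[0,0,0]]}}

```text
time_s: 7.5
tcp_pos: [0.4461, 0.2555, 0.1353]
tool_rot: [-46.0, 90.0, -26.6]
contact_force: [0.6, -0.7, -4.1]
opening: 0.39
```

>>> {"method": "move_arm", "body": {"translation": [[-0.001,-0.027,0],[-0.002,-0.026,0],[-0.002,-0.027,0],[-0.001,-0.027,0],[-0.002,-0.026,-0.001]], "turn": [[0,0,0],[0,0,0],[0,0,0],[0,0,0],[0,0,0]]}}

```text
time_s: 8.0
tcp_pos: [0.4894, 0.1294, 0.1432]
tool_rot: [-101.7, 90.0, -82.3]
contact_force: [0.5, 0.0, -5.0]
opening: 0.388
```

>>> {"method": "move_arm", "body": {"translation": [[-0.001,-0.027,0],[-0.002,-0.026,0],[-0.001,-0.027,0],[-0.002,-0.027,0],[-0.002,-0.026,-0.001]], "turn": [[0,0,0],[0,0,0],[0,0,0],[0,0,0],[0,0,0]]}}

```text
time_s: 8.5
tcp_pos: [0.5327, 0.0036, 0.1513]
tool_rot: [-86.1, 90.0, -66.7]
contact_force: [0.4, -0.1, -3.2]
opening: 0.386
```

>>> {"method": "move_arm", "body": {"translation": [[-0.001,-0.027,0],[-0.002,-0.027,0],[0,0,0],[0,0,0],[0,0,0]], "turn": [[0,0,0],[0,0,0],[0,0,0],[0,0,0],[0,0,0]]}}

```text
time_s: 9.0
tcp_pos: [0.55, -0.0455, 0.1538]
tool_rot: [131.3, 90.0, 150.7]
contact_force: [1.1, 0.9, -3.9]
opening: 0.387
```

Run:
```python
from h import *
s,p,R=pose(); print(p,s["opening"],W2T(p))
q=np.load("till.npy")
o=[]
for n,(x,y) in (("top",(290,230)),("side",(290,250))):
    P=optics.read_camera(n); im=cv2.resize(P["color"][y-50:y+50,x-50:x+50],None,fx=4,fy=4,interpolation=cv2.INTER_CUBIC)
    uv=(proj(P,np.array([T2W((-q[3]+a,-.0545+b,.018)) for a,b in ((0,-.0525),(0,.0525),(.062,.0525),(.062,-.0525))]))-[x-50,y-50]+.5)*4
    cv2.polylines(im,[np.round(uv).astype(np.int32)],True,(255,0,255),1); o.append(im)
cv2.imwrite("pics/b1.png",np.hstack(o))
```

```text
[ 0.55004448 -0.04548964  0.15383955] 0.3868876261308608 [-0.07087099 -0.053869    0.15383955]
```

View pics/b1.png

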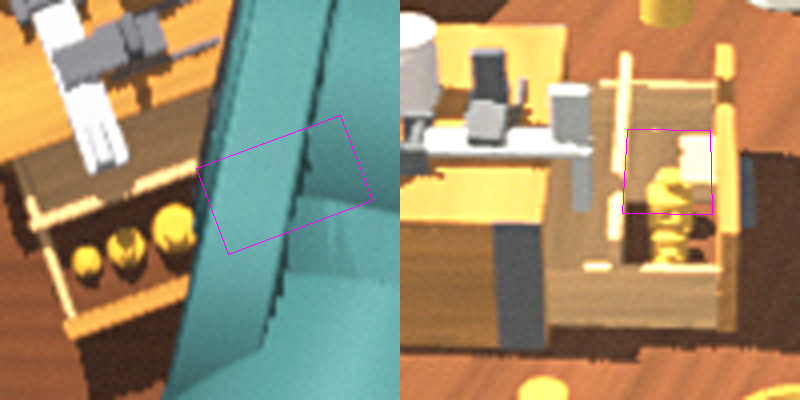

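>>> {"method": "move_arm", "body": {"translation": [[0.02,0,0],[0.02,0,0],[0.02,0,0],[0.02,0,0],[0.012,0,0]], "turn": [[0,0,0],[0,0,0],[0,0,0],[0,0,0],[0,0,0]]}}

```text
time_s: 9.6
tcp_pos: [0.5498, -0.0454, 0.0605]
tool_rot: [146.1, 89.9, 165.5]
contact_force: [-0.7, 0.4, -3.8]
opening: 0.387
```

>>> {"method": "move_arm", "body": {"translation": [[0.008,0,0],[0.008,0,0],[0.006,0,0],[0.004,0,0],[0.002,0,0]], "turn": [[0,0,0],[0,0,0],[0,0,0],[0,0,0],[0,0,0]]}}

```text
time_s: 10.1
tcp_pos: [0.5506, -0.0461, 0.0336]
tool_rot: [-15.8, 90.0, 3.6]
contact_force: [-0.5, -0.4, -4.7]
opening: 0.391
```

>>> {"method": "move_arm", "body": {"translation": [[0.002,0,0],[0.002,0,0],[0.001,0,0],[0.001,0,0],[0,0,0]], "turn": [[0,0,0],[0,0,0],[0,0,0],[0,0,0],[0,0,0]]}}

```text
time_s: 10.6
tcp_pos: [0.5505, -0.0461, 0.0276]
tool_rot: [128.0, 90.0, 147.4]
contact_force: [-0.1, 0.2, -4.4]
opening: 0.388
```

>>> {"method": "move_arm", "body": {"translation": [[0.0005,0,0],[0.0005,0,0],[0.0005,0,0],[0.0005,0,0],[0,0,0]], "turn": [[0,0,0],[0,0,0],[0,0,0],[0,0,0],[0,0,0]]}}

```text
time_s: 11.1
tcp_pos: [0.5508, -0.046, 0.026]
tool_rot: [-10.9, 90.0, 8.5]
contact_force: [-0.6, 2.4, 3.7]
opening: 0.389
```

>>> {"method": "move_arm", "body": {"translation": [[0,0,0],[0,0,0],[0,0,0],[0,0,0],[0,0,0]], "turn": [[0,0,0],[0,0,0],[0,0,0],[0,0,0],[0,0,0]], "claw": 0.35}}

```text
time_s: 11.6
tcp_pos: [0.5505, -0.0462, 0.0257]
tool_rot: [-78.2, 90.0, -58.8]
contact_force: [-0.4, 0.3, 0.2]
opening: 0.647
```

>>> {"method": "move_arm", "body": {"translation": [[-0.01,0,0],[-0.02,0,0],[-0.03,0,0],[-0.04,0,0],[-0.04,0,0]], "turn": [[0,0,0],[0,0,0],[0,0,0],[0,0,0],[0,0,0]]}}

```text
time_s: 12.1
tcp_pos: [0.5501, -0.046, 0.1678]
tool_rot: [135.6, 90.0, 155.0]
contact_force: [0.3, -0.0, -1.2]
opening: 0.65
```

Run:
```python
from h import *
s,p,R=pose(); print(p,s["opening"],W2T(p))
P=optics.read_camera("side"); cv2.imwrite("pics/s2.png",cv2.resize(P["color"][190:310,210:350],None,fx=4,fy=4,interpolation=cv2.INTER_CUBIC))
print([(d["score"],d["location"]) for d in models.masks_of(P,"weight")])
Rt=down(1)
t1=T2W((.045,.010,.19)); path=lin(p,R,[p[0],p[1],.2],Rt,2); pp=np.array([p[0],p[1],.2]); path+=lin(pp,Rt,[*t1[:2],.2],Rt,8)
rows(path)
```

```text
[ 0.55005931 -0.04601256  0.16784876] 0.6496242452681371 [-0.07103104 -0.05436704  0.16784876]
[(0.66, [306.7, 233.1]), (0.65, [299.4, 375.4]), (0.6, [270.7, 313.8])]
T [[-0.013,0.001,-0.002],[-0.016,0.0,0.0],[0.0,0.008,0.014],[0.0,0.008,0.015],[0.0,0.008,0.014]] W [[0.0,0.4,0.2],[0.0,0.0,0.0],[0.0,0.0,0.0],[0.0,0.0,0.0],[0.0,0.0,0.0]]
T [[0.0,0.009,0.015],[0.0,0.008,0.014],[0.0,0.008,0.015],[0.0,0.008,0.014],[0.0,0.008,0.015]] W [[0.0,0.0,0.0],[0.0,0.0,0.0],[0.0,0.0,0.0],[0.0,0.0,0.0],[0.0,0.0,0.0]]
end [0.6381 0.0536 0.2002]
```

View pics/s2.png

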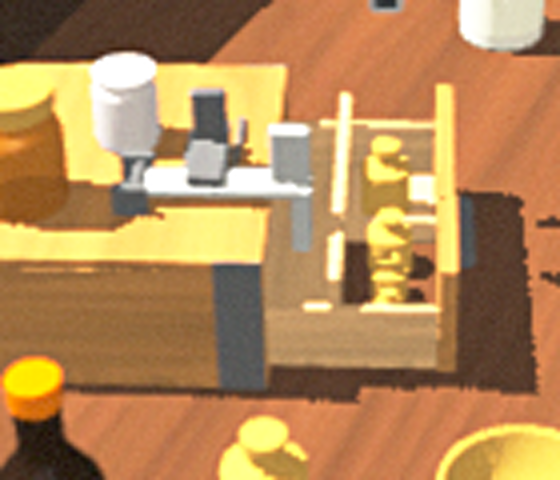

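The weight stands upright in the bay at about (307,233) in the side view. Next is the tab fin.

>>> {"method": "move_arm", "body": {"translation": [[-0.013,0.001,-0.002],[-0.016,0,0],[0,0.008,0.014],[0,0.008,0.015],[0,0.008,0.014]], "turn": [[0,0.4,0.2],[0,0,0],[0,0,0],[0,0,0],[0,0,0]], "claw": 0.6}}

```text
time_s: 12.7
tcp_pos: [0.5818, -0.0075, 0.1938]
tool_rot: [152.4, 89.5, 171.8]
contact_force: [-1.0, 0.4, 0.3]
opening: 0.399
```

>>> {"method": "move_arm", "body": {"translation": [[0,0.009,0.015],[0,0.008,0.014],[0,0.008,0.015],[0,0.008,0.014],[0,0.008,0.015]], "turn": [[0,0,0],[0,0,0],[0,0,0],[0,0,0],[0,0,0]]}}

```text
time_s: 13.2
tcp_pos: [0.6368, 0.0558, 0.193]
tool_rot: [153.8, 89.5, 173.3]
contact_force: [-0.4, 0.2, -0.3]
opening: 0.401
```

>>> {"method": "move_arm", "body": {"translation": [[0.01,0,0],[0.01,0,0],[0.01,0,0],[0,0,0],[0,0,0]], "turn": [[0,0,0],[0,0,0],[0,0,0],[0,0,0],[0,0,0]]}}

```text
time_s: 13.7
tcp_pos: [0.6356, 0.0537, 0.164]
tool_rot: [153.8, 89.5, 173.2]
contact_force: [-0.3, 0.9, 0.1]
opening: 0.398
```

Run:
```python
from h import *
s,p,R=pose(); print(p,s["opening"],W2T(p),s["q"].round(0))
P=optics.read_camera("side"); im=cv2.resize(P["color"][150:270,210:350],None,fx=4,fy=4,interpolation=cv2.INTER_CUBIC)
for X in ([T2W((.045+a,.01+b,.156)) for a,b in ((-.012,-.005),(-.012,.005),(.012,.005),(.012,-.005))],[p]):
    uv=np.round((proj(P,np.array(X))-[210,150]+.5)*4).astype(np.int32); cv2.polylines(im,[uv],True,(255,0,255),2 if len(X)>1 else 8)
cv2.imwrite("pics/s3.png",im)
```

```text
[0.63558338 0.0537362  0.16398754] 0.398002784450705 [0.04281529 0.01123169 0.16398754] [ -2.  27.  10.  73.   0. -22.]
```

View pics/s3.png

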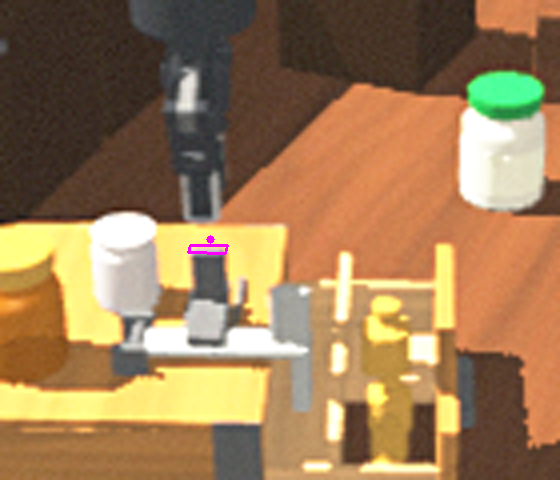

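>>> {"method": "move_arm", "body": {"translation": [[0.01,0,0.001],[0.01,0,0.001],[0.008,-0.001,0],[0.006,0,0],[0.004,0,0]], "turn": [[0,0,0],[0,0,0],[0,0,0],[0,0,0],[0,0,0]]}}

```text
time_s: 14.25
tcp_pos: [0.6376, 0.0538, 0.1253]
tool_rot: [153.9, 89.5, 173.3]
contact_force: [0.8, -0.3, -0.6]
opening: 0.404
```

>>> {"method": "move_arm", "body": {"translation": [[0,0,0],[0,0,0],[0,0,0],[0,0,0],[0,0,0]], "turn": [[0,0,0],[0,0,0],[0,0,0],[0,0,0],[0,0,0]], "claw": 1, "grip_force": 25}}

```text
time_s: 14.75
tcp_pos: [0.6379, 0.0538, 0.1262]
tool_rot: [153.1, 89.6, 172.5]
contact_force: [-1.0, 0.1, -0.1]
opening: 0.103
```

Gripped at about 9 mm, which matches the fin. Now I slide it toward -y.

>>> {"method": "move_arm", "body": {"translation": [[0,-0.002,0],[0,-0.004,0],[0,-0.004,0],[0,-0.004,0],[0,-0.004,0]], "turn": [[0,0,0],[0,0,0],[0,0,0],[0,0,0],[0,0,0]]}}

```text
time_s: 15.25
tcp_pos: [0.6441, 0.0364, 0.1262]
tool_rot: [153.5, 89.6, 172.9]
contact_force: [-2.5, 2.2, 3.2]
opening: 0.1
```

>>> {"method": "move_arm", "body": {"translation": [[0,-0.004,0],[0,-0.004,0],[0,-0.003,0],[0,-0.002,0],[0,0,0]], "turn": [[0,0,0],[0,0,0],[0,0,0],[0,0,0],[0,0,0]]}}

```text
time_s: 15.75
tcp_pos: [0.6484, 0.0241, 0.1261]
tool_rot: [156.0, 89.6, 175.5]
contact_force: [-1.6, -0.5, 4.2]
opening: 0.105
```

>>> {"method": "move_arm", "body": {"translation": [[0,0,0],[0,0,0],[0,0,0],[-0.02,0,0],[-0.04,0,0]], "turn": [[0,0,0],[0,0,0],[0,0,0],[0,0,0],[0,0,0]], "claw": 0.6}}

```text
time_s: 16.25
tcp_pos: [0.6473, 0.0246, 0.1842]
tool_rot: [154.4, 89.3, 173.8]
contact_force: [1.6, -0.6, -0.4]
opening: 0.401
```

Run:
```python
from h import *
s,p,R=pose(); print(p,s["opening"],W2T(p))
o=[]
for n in ("side","top"):
    P=optics.read_camera(n)
    for t in ("tab","tab_grip"):
        print(n,t,[(round(d["score"],2),d["location"]) for d in models.masks_of(P,t)])
Rt=down(1); t1=T2W((-.013,.05,.186)); rows(lin(p,R,t1,Rt,6)+[(t1-[0,0,.02],Rt)])
```

```text
[0.64729228 0.02460581 0.18417011] 0.4014973890310667 [ 0.0441617  -0.02013494  0.18417011]
side tab [(0.49, [261.6, 221.0])]
side tab_grip [(0.67, [259.1, 213.9]), (0.57, [306.5, 235.3])]
top tab []
top tab_grip []
T [[0.001,0.012,-0.01],[0.0,0.012,-0.01],[-0.001,0.012,-0.01],[0.0,0.011,-0.009],[0.0,0.012,-0.01]] W [[0.0,0.1,0.0],[0.0,-0.1,0.0],[0.0,-0.1,-0.1],[0.0,-0.1,0.0],[0.0,-0.1,-0.1]]
T [[0.0,0.012,-0.009],[0.02,0.0,0.0],[0,0,0],[0,0,0],[0,0,0]] W [[0.0,-0.2,0.0],[0.0,0.0,0.0],[0,0,0],[0,0,0],[0,0,0]]
end [0.5701 0.0722 0.1657]
```

>>> {"method": "move_arm", "body": {"translation": [[0,0.012,-0.01],[0,0.012,-0.01],[0,0.012,-0.01],[0,0.011,-0.009],[0,0.012,-0.01]], "turn": [[0,0,0],[0,0,0],[0,-0.2,0],[0,-0.2,0],[0,-0.2,0]]}}

```text
time_s: 17.05
tcp_pos: [0.5818, 0.0641, 0.1853]
tool_rot: [63.4, 89.7, 82.8]
contact_force: [0.5, -0.2, 0.0]
opening: 0.403
```

>>> {"method": "move_arm", "body": {"translation": [[0,0.012,-0.009],[0.01,0,0],[0.01,0,0],[0,0,0],[0,0,0]], "turn": [[0,0,0],[0,0,0],[0,0,0],[0,0,0],[0,0,0]]}}

```text
time_s: 17.55
tcp_pos: [0.5705, 0.0719, 0.1656]
tool_rot: [59.8, 89.7, 79.2]
contact_force: [-0.6, -0.3, -0.5]
opening: 0.4
```

Run:
```python
from h import *
s,p,R=pose(); print(p,s["opening"],W2T(p))
P=optics.read_camera("side"); im=cv2.resize(P["color"][150:270,210:350],None,fx=4,fy=4,interpolation=cv2.INTER_CUBIC)
for X in ([T2W((-.013+a,.05+b,.153)) for a,b in ((-.013,-.005),(-.013,.005),(.013,.005),(.013,-.005))],[p]):
    uv=np.round((proj(P,np.array(X))-[210,150]+.5)*4).astype(np.int32); cv2.polylines(im,[uv],True,(255,0,255),1 if len(X)>1 else 8)
cv2.imwrite("pics/s4.png",im)
```

```text
[0.57050977 0.07190486 0.16563737] 0.40000695765985006 [-0.01250184  0.050022    0.16563737]
```

View pics/s4.png

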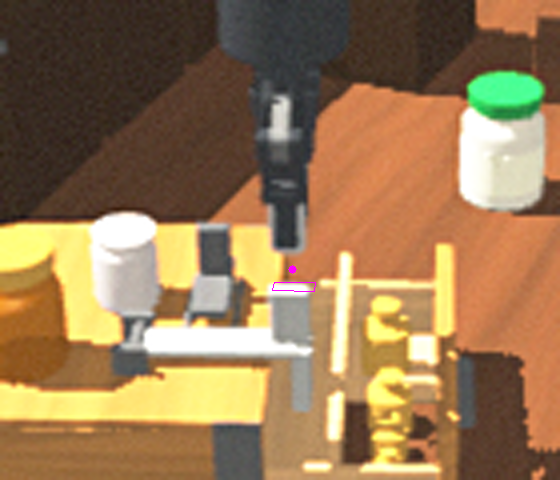

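The fin has moved, the strap is uncovered and the fingers are over the lug. I'll grip it and lift along the arc.

>>> {"method": "move_arm", "body": {"translation": [[0.01,0,0],[0.01,0,0],[0.01,0,0],[0.006,0,0],[0.003,0,0]], "turn": [[0,0,0],[0,0,0],[0,0,0],[0,0,0],[0,0,0]]}}

```text
time_s: 18.1
tcp_pos: [0.5701, 0.0725, 0.1265]
tool_rot: [57.1, 89.7, 76.5]
contact_force: [0.9, -0.4, -0.3]
opening: 0.4
```

>>> {"method": "move_arm", "body": {"translation": [[0,0,0],[0,0,0],[0,0,0],[0,0,0],[0,0,0]], "turn": [[0,0,0],[0,0,0],[0,0,0],[0,0,0],[0,0,0]], "claw": 1, "grip_force": 40}}

```text
time_s: 18.6
tcp_pos: [0.5704, 0.0729, 0.1276]
tool_rot: [48.4, 89.7, 67.8]
contact_force: [-1.9, 5.0, 0.9]
opening: 0.077
```

>>> {"method": "move_arm", "body": {"translation": [[-0.0048,0,0.0018],[-0.0048,0,0.0021],[-0.0046,0,0.0023],[-0.0046,0,0.0025],[0,0,0]], "turn": [[0,0,0],[0,0,0],[0,0,0],[0,0,0],[0,0,0]]}}

```text
time_s: 19.1
tcp_pos: [0.5794, 0.075, 0.147]
tool_rot: [26.2, 89.7, 45.6]
contact_force: [-0.1, -0.5, -0.2]
opening: -0.0
```

Run:
```python
from h import *
s,p,R=pose(); print(p,s["opening"],W2T(p),s["contact_force"])
o=[]
P=optics.read_camera("side");o.append(cv2.resize(P["color"][180:260,240:340],None,fx=4,fy=4,interpolation=cv2.INTER_CUBIC))
P=optics.read_camera("top");o.append(cv2.resize(P["color"][160:240,230:330],None,fx=4,fy=4,interpolation=cv2.INTER_CUBIC))
cv2.imwrite("pics/s5.png",np.hstack(o))
```

```text
[0.57942201 0.07501378 0.14697849] -4.5264005570362286e-05 [-0.00306298  0.04998757  0.14697849] [-0.14229339 -0.49490128 -0.15764685]
```

View pics/s5.png

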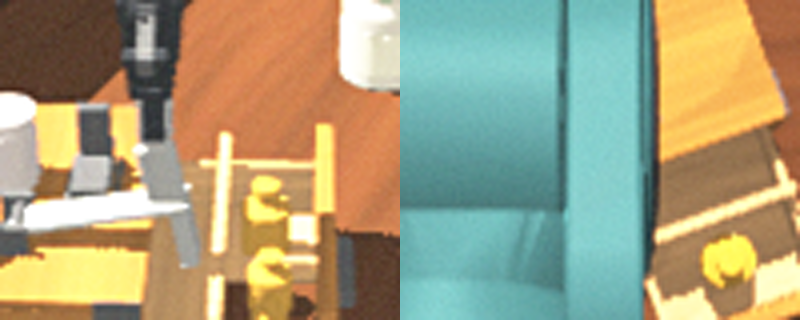

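Run:
```python
from h import *
s,p,R=pose()
P=optics.read_camera("side"); print("tcp",proj(P,[p]).round(1))
for th in (0,.1,.15,.2,.25,.3,.35):
    c,sn=np.cos(th),np.sin(th); f=lambda a,b:T2W((.085-a*c+b*sn,.055,.112+a*sn+b*c))
    print(th,proj(P,[f(.111,.041),f(.085,.041),f(.111,.001),f(.099,-.046)]).round(1).tolist(), f(.098,.041)[2])
im=P["color"]; cv2.imwrite("pics/s6.png",cv2.resize(im[195:250,255:310],None,fx=10,fy=10,interpolation=cv2.INTER_CUBIC))
```

```text
tcp [[279.2 223.3]]
0 [[288.0, 222.2], [277.6, 222.1], [288.3, 235.5], [284.0, 250.5]] 0.153
0.1 [[286.1, 218.5], [275.7, 219.2], [287.9, 231.9], [285.5, 247.3]] 0.16257884560778824
0.15 [[284.9, 216.6], [274.6, 217.9], [287.6, 230.1], [286.1, 245.7]] 0.16718455117779046
0.2 [[283.7, 214.9], [273.5, 216.5], [287.2, 228.2], [286.6, 244.0]] 0.1716523241094069
0.25 [[282.3, 213.1], [272.2, 215.3], [286.6, 226.4], [287.0, 242.3]] 0.17597099729707968
0.3 [[280.9, 211.4], [270.9, 214.0], [286.0, 224.6], [287.3, 240.6]] 0.18012977630696114
0.35 [[279.3, 209.8], [269.5, 212.8], [285.2, 222.9], [287.5, 238.9]] 0.18411826635737677
```

View pics/s6.png

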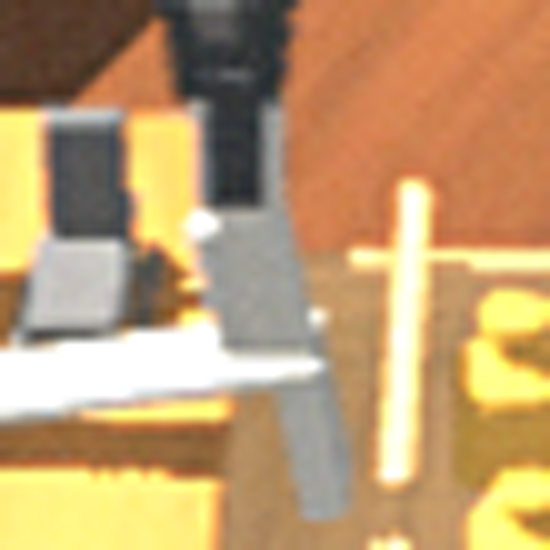

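My reading of s6: the latch is partly up, at about 0.15 rad. The fingers are fully shut and no longer hold the lug. I'll back off upward, then regrip more slowly and deeper.

>>> {"method": "move_arm", "body": {"translation": [[-0.005,0,0],[-0.01,0,0],[-0.015,0,0],[-0.02,0,0],[0,0,0]], "turn": [[0,0,0],[0,0,0],[0,0,0],[0,0,0],[0,0,0]]}}

```text
time_s: 19.75
tcp_pos: [0.5796, 0.075, 0.1992]
tool_rot: [15.8, 89.6, 35.2]
contact_force: [0.6, -0.0, 0.3]
opening: 0.001
```

```bash
cat > lat.py <<'E'
from h import *
def theta(P,verbose=True):
    """fit latch angle: best IoU of lug+strap+nose silhouette against latch masks"""
    best=[]
    for t in ("latch","latch_lug"):
        for d in models.masks_of(P,t)[:2]:
            M=d["pixels"]
            if abs(d["location"][0]-278)>25 or abs(d["location"][1]-230)>35: continue
            def sil(th,yo=0.):
                c,sn=np.cos(th),np.sin(th); m=np.zeros((420,560),np.uint8)
                for a0,a1,b0,b1,hy in ((0,.111,-.002,.002,.013),(.085,.111,.001,.041,.005),(.099,.111,-.046,0,.013)):
                    X=np.array([T2W((.085-a*c+b*sn,.05+y+yo,.112+a*sn+b*c)) for a in(a0,a1) for b in(b0,b1) for y in(-hy,hy)])
                    cv2.fillConvexPoly(m,cv2.convexHull(np.round(proj(P,X)).astype(np.int32)),1)
                return m.astype(bool)
            sc=[(round((sil(th)&M).sum()/(sil(th)|M).sum(),3),round(th,2)) for th in np.arange(0,1.05,.05)]
            ys,xs=np.nonzero(M); print(t,round(d["score"],2),"px",M.sum(),"cols",xs.min(),xs.max(),"rows",ys.min(),ys.max(),"top IoU",sorted(sc)[::-1][:3])
E
python3 - <<'E'
from lat import *
s,p,R=pose(); print(p,W2T(p),s["opening"],s["contact_force"])
P=optics.read_camera("side"); theta(P); print("tcp px",proj(P,[p]))
cv2.imwrite("pics/s7.png",P["color"])
g=P["color"][:,:,:].astype(int)
# column profile through fingertip
c=int(round(proj(P,[p])[0,0])); print([(y,P["color"][y,c].tolist()) for y in range(185,236,2)])
E
```

```text
[0.57963402 0.07499073 0.19924119] [-0.00287073  0.04989528  0.19924119] 0.0010967033517863694 [ 0.56581445 -0.04289058  0.25355028]
latch 0.83 px 502 cols 242 289 rows 215 246 top IoU [(np.float64(0.758), np.float64(0.15)), (np.float64(0.723), np.float64(0.2)), (np.float64(0.7), np.float64(0.1))]
latch_lug 0.75 px 481 cols 243 289 rows 216 246 top IoU [(np.float64(0.743), np.float64(0.15)), (np.float64(0.706), np.float64(0.2)), (np.float64(0.675), np.float64(0.1))]
tcp px [[278.3610653  204.99676617]]
[(185, [59, 54, 56]), (187, [66, 64, 62]), (189, [63, 58, 56]), (191, [56, 52, 51]), (193, [66, 67, 64]), (195, [56, 53, 48]), (197, [159, 166, 166]), (199, [76, 118, 197]), (201, [82, 123, 198]), (203, [78, 128, 201]), (205, [79, 121, 202]), (207, [128, 243, 255]), (209, [127, 238, 255]), (211, [126, 240, 255]), (213, [118, 239, 255]), (215, [181, 243, 255]), (217, [255, 255, 255]), (219, [142, 151, 150]), (221, [153, 160, 158]), (223, [152, 160, 156]), (225, [144, 153, 153]), (227, [144, 148, 150]), (229, [137, 142, 141]), (231, [255, 255, 255]), (233, [192, 200, 198]), (235, [84, 146, 210])]
```

The side view shows the shut tips about 20 mm above the nominal TCP (row 198 against 205). So the first grip only caught the lug's top edge. I'll regrip deeper.

>>> {"method": "move_arm", "body": {"translation": [[0,0,-0.004],[0,0,0],[0,0,0],[0,0,0],[0.01,0,0]], "turn": [[0,0,0],[0,0,0],[0,0,0],[0,0,0],[0,0,0]], "claw": 0.6}}

```text
time_s: 20.4
tcp_pos: [0.5754, 0.0737, 0.1867]
tool_rot: [29.5, 89.7, 48.9]
contact_force: [0.3, -0.0, 0.7]
opening: 0.395
```

>>> {"method": "move_arm", "body": {"translation": [[0.01,0,0],[0.01,0,0],[0.01,0,0],[0.01,0,0],[0.006,0,0]], "turn": [[0,0,0],[0,0,0],[0,0,0],[0,0,0],[0,0,0]]}}

```text
time_s: 20.9
tcp_pos: [0.5745, 0.0739, 0.139]
tool_rot: [57.5, 89.7, 76.9]
contact_force: [-0.0, -0.4, 0.3]
opening: 0.4
```

>>> {"method": "move_arm", "body": {"translation": [[0.005,0,0],[0.005,0,0],[0.005,0,0],[0,0,0],[0,0,0]], "turn": [[0,0,0],[0,0,0],[0,0,0],[0,0,0],[0,0,0]]}}

```text
time_s: 21.4
tcp_pos: [0.5749, 0.074, 0.1253]
tool_rot: [44.6, 89.7, 64.0]
contact_force: [-0.2, 0.6, 0.7]
opening: 0.398
```

Run:
```python
from lat import *
s,p,R=pose(); print(p,W2T(p),s["opening"],s["contact_force"])
P=optics.read_camera("side"); u=proj(P,[p])[0]; print(u)
im=P["color"]
for y in range(190,236,2): print(y," ".join("%3d"%int(im[y,x].mean()) for x in range(262,296,2)), " B-R", " ".join("%4d"%(int(im[y,x,2])-int(im[y,x,0])) for x in range(262,296,2)))
```

```text
[0.57493354 0.07403186 0.12533233] [-0.00762237  0.05055545  0.12533233] 0.39845742463190065 [-0.19386099  0.55242902  0.72098728]
[281.0471747  230.42858184]
190  67  65  71  66  64  66  96 102 137 146  64  56  58 131 143 145 148  B-R   46   45   39   46   40   -6   -8   -6   -4    2   -2   -6   -6  115  129  131  135
192  63  65  64  63  68  66  71 127 219 163  56  60  58 135 147 142 147  B-R   44   43   49   47   47   -3   -8    3    9    6   -9   -8   -2  121  133  134  129
194  69  67  64  71  64  68  52 157 223 155  56  53  57 137 145 138 142  B-R   44   48   42   45   45    1   -6    5    8    5   -1   -5   -3  118  129  135  125
196  69  65  68  62  77 100  55 161 222 144  51  58  58 137 140 143 139  B-R   39   46   44   44   59   67   -9    5    8    6    0   -9    6  129  136  126  127
198  63  68  57  71 145 108 115 199 226 153 102  67  81 144 145 136 140  B-R   47   42   51   57  137   58   11   11    7    4   -8   -1   23  138  127  124  128
200  60  70  73 143 142 123 102 183 203 146 105  54  78 144 133 140 149  B-R   43   40   53  132  137   47  -11    0    0   -2   -3
[... 2084 characters left out ...]
37   67   -3   -1    2    5   15   98   95   95   58
228 103 126 171 226 255 255 255 255 157 164 161 160 156 150 147 138 248  B-R    6   12   27   24    0    0    0    0    6    8    9    6    2   86   90   89   19
230 255 255 255 255 255 255 255 255 213 206 204 208 167 146 145 140 243  B-R    0    0    0    0    0    0    0    0   13   11   14   16    7   76   88   87   36
232 255 255 255 255 255 255 255 255 255 255 255 235 184 148 148 144 246  B-R    0    0    0    0    0    0    0    0    0    0    0   10    7   60   88   93   27
234 255 255 255 245 219 191 191 187 159 143 147 165 163 150 149 142 247  B-R    0    0    0   -3    3   24   30   69   64   55   40    4    3   34   97   92   23
```

The near finger now covers the lug almost down to the strap. I'll close.

>>> {"method": "move_arm", "body": {"translation": [[0,0,0],[0,0,0],[0,0,0],[0,0,0],[0,0,0]], "turn": [[0,0,0],[0,0,0],[0,0,0],[0,0,0],[0,0,0]], "claw": 1, "grip_force": 50}}

```text
time_s: 21.95
tcp_pos: [0.5747, 0.0745, 0.1254]
tool_rot: [51.0, 89.7, 70.4]
contact_force: [-2.0, 5.5, 1.9]
opening: 0.108
```

>>> {"method": "move_arm", "body": {"translation": [[0,0,0],[-0.0046,0,0.0025],[-0.0043,0,0.0028],[-0.0043,0,0.0029],[0,0,0]], "turn": [[0,0,0],[0,0,0],[0,0,0],[0,0,0],[0,0,0]]}}

```text
time_s: 22.45
tcp_pos: [0.5825, 0.0773, 0.1384]
tool_rot: [60.9, 89.7, 80.3]
contact_force: [-1.9, 5.7, -4.9]
opening: 0.1
```

>>> {"method": "move_arm", "body": {"translation": [[-0.004,0.001,0.0032],[-0.004,0,0.0034],[-0.0038,0,0.0036],[-0.0036,0,0.0037],[0,0,0]], "turn": [[0,0,0],[0,0,0],[0,0,0],[0,0,0],[0,0,0]]}}

```text
time_s: 22.95
tcp_pos: [0.5961, 0.0822, 0.1544]
tool_rot: [35.9, 89.7, 55.3]
contact_force: [1.5, -0.4, -5.3]
opening: 0.104
```

>>> {"method": "move_arm", "body": {"translation": [[-0.0034,0,0.0039],[-0.0034,0,0.004],[0,0,0],[0,0,0],[0,0,0]], "turn": [[0,0,0],[0,0,0],[0,0,0],[0,0,0],[0,0,0]]}}

```text
time_s: 23.45
tcp_pos: [0.6032, 0.0847, 0.161]
tool_rot: [35.0, 89.7, 54.5]
contact_force: [4.9, -3.5, -6.7]
opening: 0.1
```

Run:
```python
from lat import *
s,p,R=pose(); print(p,W2T(p),s["opening"],s["contact_force"])
theta(optics.read_camera("side"))
```

```text
[0.60321483 0.08474228 0.16096996] [0.02261125 0.05124289 0.16096996] 0.09967224606944292 [ 4.89908473 -3.50321289 -6.67416334]
latch 0.97 px 405 cols 243 288 rows 209 236 top IoU [(np.float64(0.607), np.float64(0.55)), (np.float64(0.598), np.float64(0.6)), (np.float64(0.583), np.float64(0.5))]
latch_lug 0.79 px 446 cols 242 289 rows 207 240 top IoU [(np.float64(0.656), np.float64(0.55)), (np.float64(0.645), np.float64(0.6)), (np.float64(0.63), np.float64(0.5))]
```

>>> {"method": "move_arm", "body": {"translation": [[0,0,0],[0,0,0],[0,0,0],[0,0,0],[-0.01,0,0]], "turn": [[0,0,0],[0,0,0],[0,0,0],[0,0,0],[0,0,0]], "claw": 0.6}}

```text
time_s: 24.1
tcp_pos: [0.6021, 0.0848, 0.1703]
tool_rot: [66.3, 89.7, 85.7]
contact_force: [0.2, -0.2, 0.0]
opening: 0.398
```

>>> {"method": "move_arm", "body": {"translation": [[-0.015,0,0],[-0.015,0,0],[-0.015,0,0],[-0.015,0,0],[0,0,0]], "turn": [[0,0,0],[0,0,0],[0,0,0],[0,0,0],[0,0,0]]}}

```text
time_s: 24.6
tcp_pos: [0.6035, 0.0845, 0.2331]
tool_rot: [19.8, 89.6, 39.2]
contact_force: [0.5, -0.3, -1.1]
opening: 0.4
```

Run:
```python
from lat import *
s,p,R=pose(); print(p,W2T(p),s["opening"],s["contact_force"],s["q"].round(0))
theta(optics.read_camera("side"))
q=np.load("till.npy"); Rt=down(1)
# tilt: turn about tool y so fingers point +x-down : approach dir = (cos a, 0, -sin a) in till
a=np.radians(45); ex=np.array([np.sin(a)*np.cos(q[2]),np.sin(a)*np.sin(q[2]),-np.cos(a)]); ey=np.array([-np.sin(q[2]),np.cos(q[2]),0])
Rp=Ro.from_matrix(np.c_[ex,ey,np.cross(ex,ey)])
xp=-(q[3]+.012)
A=T2W((-.20,.0,.23)); B=T2W((xp-.07,0,.10)); C=T2W((xp-.03,0,.075))
path=lin(p,R,A,Rt,7)+lin(A,Rt,B,Rp,8)
e=rows(path); print("panel x",xp,"B",B)
np.savez("push.npz",R=Rp.as_matrix())
```

```text
[0.60347521 0.08450626 0.23314537] [0.02277824 0.05093367 0.23314537] 0.40019635758013755 [ 0.49748981 -0.31507744 -1.11961823] [  0.  23.  13.  80.   0. -19.]
latch 0.76 px 550 cols 243 290 rows 203 236 top IoU [(np.float64(0.771), np.float64(0.6)), (np.float64(0.766), np.float64(0.55)), (np.float64(0.687), np.float64(0.5))]
latch_lug 0.79 px 545 cols 243 289 rows 203 236 top IoU [(np.float64(0.769), np.float64(0.55)), (np.float64(0.755), np.float64(0.6)), (np.float64(0.699), np.float64(0.5))]
T [[-0.002,-0.008,-0.031],[0.0,-0.007,-0.032],[0.0,-0.007,-0.032],[0.0,-0.007,-0.031],[0.001,-0.008,-0.032]] W [[0.0,-0.2,-0.1],[0.0,0.1,0.0],[0.0,0.1,0.0],[0.0,0.0,-0.1],[0.0,0.1,0.0]]
T [[0.0,-0.007,-0.032],[0.001,-0.007,-0.032],[0.016,0.0,0.002],[0.016,0.0,0.001],[0.016,0.0,-0.002]] W [[0.0,0.0,0.0],[0.0,0.1,0.0],[0.0,-5.6,0.0],[0.0,-5.7,0.0],[0.0,-5.6,0.0]]
T [[0.017,0.0,-0.003],[0.015,0.0,-0.004],[0.016,0.0,-0.006],[0.014,0.0,-0.007],[0.014,0.0,-0.009]] W [[0.0,-5.6,0.0],[0.0,-5.6,0.0],[0.0,-5.7,0.0],[0.0,-5.6,0.0],[0.0,-5.6,0.0]]
end [ 0.4251 -0.0321  0.1001]
panel x -0.11406682414607278 B [ 0.4253733  -0.03236473  0.1       ]
```

>>> {"method": "move_arm", "body": {"translation": [[-0.002,-0.008,-0.031],[0,-0.007,-0.032],[0,-0.007,-0.032],[0,-0.007,-0.031],[0.001,-0.008,-0.032]], "turn": [[0,0,0],[0,0,0],[0,0,0],[0,0,0],[0,0,0]], "claw": 1, "grip_force": 30}}

```text
time_s: 25.25
tcp_pos: [0.4644, -0.0033, 0.2304]
tool_rot: [55.3, 89.7, 74.8]
contact_force: [-0.4, -0.7, 0.2]
opening: -0.005
```

>>> {"method": "move_arm", "body": {"translation": [[0,-0.007,-0.032],[0.001,-0.007,-0.032],[0.016,0,0.002],[0.016,0,0.001],[0.016,0,-0.002]], "turn": [[0,0,0],[0,0,0],[0,-5.6,0],[0,-5.7,0],[0,-5.6,0]]}}

```text
time_s: 25.75
tcp_pos: [0.4156, -0.0351, 0.1812]
tool_rot: [0.6, 72.7, 20.0]
contact_force: [0.6, 0.9, 0.3]
opening: 0.001
```

>>> {"method": "move_arm", "body": {"translation": [[0.017,0,-0.003],[0.015,0,-0.004],[0.016,0,-0.006],[0.014,0,-0.007],[0.014,0,-0.009]], "turn": [[0,-5.6,0],[0,-5.6,0],[0,-5.7,0],[0,-5.6,0],[0,-5.6,0]]}}

```text
time_s: 26.25
tcp_pos: [0.4251, -0.031, 0.1004]
tool_rot: [0.1, 44.5, 19.5]
contact_force: [1.5, -1.3, -0.1]
opening: -0.001
```

Run:
```python
from lat import *
s,p,R=pose(); print(p,W2T(p),s["opening"],s["contact_force"],s["q"].round(0)); print(R.as_matrix().round(3))
q=np.load("till.npy"); Rp=Ro.from_matrix(np.load("push.npz")["R"])
xp=-(q[3]+.012); C=T2W((xp-.008,0,.06)); rows(lin(p,R,C,Rp,5))
for n in("top","side"):
    P=optics.read_camera(n)
    for t in ("weight","bay","drawer_front"): print(n,t,[(round(d["score"],2),d["location"],int(d["pixels"].sum())) for d in models.masks_of(P,t)])
    cv2.imwrite(f"pics/pp_{n}.png",P["color"])
a=cv2.imread("pics/pp_top.png")[150:300,200:360]; b=cv2.imread("pics/pp_side.png")[170:320,210:370]
cv2.imwrite("pics/pp.png",cv2.resize(np.hstack([a,b]),None,fx=2.5,fy=2.5,interpolation=cv2.INTER_CUBIC))
```

```text
[ 0.42513272 -0.03099373  0.10043798] [-0.18383741  0.00137291  0.10043798] -0.0010095795200556516 [ 1.46233853 -1.27821835 -0.10296837] [-46.  -6. -65.   7.  40. -56.]
[[ 0.672 -0.333  0.662]
 [ 0.238  0.943  0.232]
 [-0.701  0.002  0.713]]
T [[0.014,0.0,0.003],[0.015,-0.001,0.003],[0.014,0.0,0.003],[0.015,0.0,0.003],[0.014,0.0,0.003]] W [[0.0,0.1,0.0],[0.0,0.1,0.0],[0.0,0.1,0.0],[-0.1,0.1,0.0],[0.0,0.1,-0.1]]
end [ 0.4836 -0.0114  0.0604]
top weight [(0.89, [199.6, 241.7], 339), (0.77, [137.5, 287.3], 428), (0.66, [311.0, 223.9], 148)]
top bay [(0.82, [291.6, 230.9], 3725)]
top drawer_front [(0.67, [290.6, 227.0], 3788)]
side weight [(0.87, [296.4, 378.0], 873), (0.87, [271.8, 308.7], 636)]
side bay [(0.91, [297.2, 253.2], 2619), (0.42, [383.9, 227.0], 420), (0.2, [258.2, 211.9], 104)]
side drawer_front [(0.6, [302.3, 251.7], 2732)]
```

>>> {"method": "move_arm", "body": {"translation": [[0.014,0,0.004],[0.014,-0.001,0.004],[0.014,0,0.004],[0.014,0,0.003],[0.01,0,0.003]], "turn": [[0,0,0],[0,0,0],[0,0,0],[0,0,0],[0,0,0]]}}

```text
time_s: 27.15
tcp_pos: [0.4839, -0.0127, 0.0679]
tool_rot: [0.2, 44.9, 19.7]
contact_force: [-0.1, -0.4, -0.5]
opening: 0.001
```

Run:
```python
from lat import *
s,p,R=pose(); print(p,W2T(p),s["contact_force"],s["q"].round(1)); print(R.as_matrix().round(3))
P=optics.read_camera("side"); print(proj(P,[p]))
q=np.load("till.npy"); Rp=Ro.from_matrix(np.load("push.npz")["R"])
rows(lin(p,R,p+np.array([np.cos(q[2]),np.sin(q[2]),0])*.03,Rp,5))
```

```text
[ 0.48391719 -0.0126845   0.06789968] [-0.12231052 -0.00092592  0.06789968] [-0.12036264 -0.36832778 -0.53403732] [-33.6   3.9 -67.2 -12.1  34.7 -43.2]
[[ 0.667 -0.334  0.665]
 [ 0.239  0.942  0.234]
 [-0.705  0.003  0.709]]
[[325.2747637  238.34422135]]
T [[0.004,0.0,0.004],[0.004,0.0,0.004],[0.004,0.0,0.004],[0.004,0.0,0.005],[0.005,0.0,0.004]] W [[0.0,0.0,0.0],[0.0,0.1,-0.1],[0.0,0.0,0.0],[0.0,0.0,-0.1],[0.0,0.1,0.0]]
end [ 0.5127 -0.0029  0.0678]
```

>>> {"method": "move_arm", "body": {"translation": [[0,0,0],[0,0,0],[0,0,0],[0,0,0],[0,0,0]], "turn": [[0,4,0],[0,4,0],[0,4,0],[0,4,0],[0,0,0]]}}

```text
time_s: 27.7
tcp_pos: [0.4848, -0.0131, 0.0698]
tool_rot: [0.1, 60.8, 19.7]
contact_force: [-0.2, 0.6, -0.1]
opening: -0.002
```

Run:
```python
from lat import *
s,p,R=pose(); print(p,W2T(p),s["contact_force"],s["q"].round(1)); 
q=np.load("till.npy"); d=np.array([np.cos(q[2]),np.sin(q[2]),0])
print("till axes in tool: +x",R.inv().apply(d).round(3)," z",R.inv().apply([0,0,1]).round(3))
```

```text
[ 0.48479161 -0.01306599  0.06976039] [-0.12161291 -0.00157667  0.06976039] [-0.22528654  0.56313434 -0.09763138] [-24.1   2.9 -51.4  13.7  19.8 -39.8]
till axes in tool: +x [ 0.488 -0.003  0.873]  z [-0.873  0.001  0.488]
```

>>> {"method": "move_arm", "body": {"translation": [[0.009,0,-0.005],[0.009,0,-0.005],[0,0,0],[0,0,0],[0,0,0]], "turn": [[0,0,0],[0,0,0],[0,0,0],[0,0,0],[0,0,0]]}}

```text
time_s: 28.2
tcp_pos: [0.4827, -0.0131, 0.0475]
tool_rot: [0.4, 60.8, 19.8]
contact_force: [0.3, 0.8, 0.4]
opening: 0.0
```

>>> {"method": "move_arm", "body": {"translation": [[0.001,0,0.0017],[0.001,0,0.0017],[0.002,0,0.0035],[0.002,0,0.0035],[0.002,0,0.0035]], "turn": [[0,0,0],[0,0,0],[0,0,0],[0,0,0],[0,0,0]]}}

```text
time_s: 28.7
tcp_pos: [0.498, -0.0075, 0.0468]
tool_rot: [0.5, 60.9, 19.9]
contact_force: [-1.5, -0.4, -0.2]
opening: -0.0
```

>>> {"method": "move_arm", "body": {"translation": [[0.002,0,0.0035],[0.002,0,0.0035],[0.002,0,0.0035],[0.002,0,0.0035],[0.002,0,0.0035]], "turn": [[0,0,0],[0,0,0],[0,0,0],[0,0,0],[0,0,0]]}}

```text
time_s: 29.2
tcp_pos: [0.517, -0.0008, 0.0465]
tool_rot: [0.5, 60.9, 19.9]
contact_force: [-1.7, -0.9, 0.5]
opening: 0.002
```

```bash
cat > dr.py <<'E'
from lat import *
def drawer(P):
    """drawer opening from side-view: left end of panel top edge: fit by bay/drawer mask extent"""
    for t in ("bay","drawer_front"):
        for d in models.masks_of(P,t)[:1]:
            ys,xs=np.nonzero(d["pixels"]); print(t,round(d["score"],2),"cols",xs.min(),xs.max(),"rows",ys.min(),ys.max(),"n",len(xs))
    for o in (0,.02,.04,.06,.08,.10): print(o,proj(P,[T2W((-.012-o,y,z)) for y,z in((.113,.09),(-.113,.09),(.113,.01))]).round(0).tolist(),end=" ")
    print()
E
python3 - <<'E'
from dr import *
s,p,R=pose(); print(p,W2T(p),s["contact_force"],s["q"].round(1)); 
P=optics.read_camera("side"); drawer(P); theta(P)
E
```

```text
[ 0.51696064 -0.00080528  0.04652558] [-0.08719722 -0.00072122  0.04652558] [-1.6711957  -0.94299351  0.50872485] [-20.3   7.9 -50.8   8.1  18.3 -35.9]
bay 0.96 cols 275 318 rows 211 282 n 2149
drawer_front 0.7 cols 276 318 rows 211 282 n 2117
0 [[282.0, 256.0], [286.0, 210.0], [282.0, 282.0]] 0.02 [[290.0, 257.0], [293.0, 210.0], [290.0, 282.0]] 0.04 [[298.0, 257.0], [300.0, 210.0], [298.0, 282.0]] 0.06 [[306.0, 257.0], [307.0, 210.0], [306.0, 282.0]] 0.08 [[314.0, 257.0], [314.0, 210.0], [314.0, 282.0]] 0.1 [[322.0, 257.0], [321.0, 210.0], [322.0, 282.0]] 
latch 0.63 px 440 cols 244 288 rows 205 235 top IoU [(np.float64(0.703), np.float64(0.6)), (np.float64(0.697), np.float64(0.55)), (np.float64(0.633), np.float64(0.5))]
latch_lug 0.69 px 530 cols 241 289 rows 203 240 top IoU [(np.float64(0.75), np.float64(0.6)), (np.float64(0.736), np.float64(0.55)), (np.float64(0.655), np.float64(0.5))]
```

The drawer is moving at about 2 N, with the latch up. I'll keep going steadily.

>>> {"method": "move_arm", "body": {"translation": [[0.002,0,0.0035],[0.002,0,0.0035],[0.002,0,0.004],[0.002,0,0.004],[0.002,0,0.004]], "turn": [[0,0,0],[0,0,0],[0,0,0],[0,0,0],[0,0,0]]}}

```text
time_s: 29.95
tcp_pos: [0.5373, 0.0064, 0.047]
tool_rot: [0.5, 60.9, 19.9]
contact_force: [-0.9, -0.4, -1.3]
opening: -0.004
```

>>> {"method": "move_arm", "body": {"translation": [[0.002,0,0.004],[0.002,0,0.004],[0.002,0,0.004],[0.002,0,0.004],[0.002,0,0.004]], "turn": [[0,0,0],[0,0,0],[0,0,0],[0,0,0],[0,0,0]]}}

```text
time_s: 30.45
tcp_pos: [0.5583, 0.0138, 0.0481]
tool_rot: [0.5, 60.9, 19.9]
contact_force: [-1.0, -0.2, -1.2]
opening: -0.0
```

>>> {"method": "move_arm", "body": {"translation": [[0.002,0,0.004],[0.002,0,0.004],[0.002,0,0.0035],[0.002,0,0.0035],[0.001,0,0.0015]], "turn": [[0,0,0],[0,0,0],[0,0,0],[0,0,0],[0,0,0]]}}

```text
time_s: 30.95
tcp_pos: [0.5763, 0.02, 0.0484]
tool_rot: [0.5, 60.8, 19.9]
contact_force: [0.4, -0.4, 0.4]
opening: 0.001
```

Run:
```python
from dr import *
s,p,R=pose(); print(p,W2T(p),s["contact_force"],s["q"].round(1)); 
P=optics.read_camera("side"); drawer(P); theta(P)
```

```text
[0.57625904 0.01998691 0.04839926] [-0.02435935 -0.00084967  0.04839926] [ 0.43349547 -0.40087798  0.35360448] [-14.9  12.4 -44.4   8.5  16.1 -30.7]
bay 0.62 cols 275 295 rows 211 281 n 829
drawer_front 0.66 cols 276 295 rows 211 281 n 785
0 [[282.0, 256.0], [286.0, 210.0], [282.0, 282.0]] 0.02 [[290.0, 257.0], [293.0, 210.0], [290.0, 282.0]] 0.04 [[298.0, 257.0], [300.0, 210.0], [298.0, 282.0]] 0.06 [[306.0, 257.0], [307.0, 210.0], [306.0, 282.0]] 0.08 [[314.0, 257.0], [314.0, 210.0], [314.0, 282.0]] 0.1 [[322.0, 257.0], [321.0, 210.0], [322.0, 282.0]] 
latch 0.85 px 460 cols 243 289 rows 204 236 top IoU [(np.float64(0.725), np.float64(0.6)), (np.float64(0.712), np.float64(0.55)), (np.float64(0.634), np.float64(0.65))]
latch_lug 0.79 px 508 cols 242 289 rows 204 240 top IoU [(np.float64(0.741), np.float64(0.6)), (np.float64(0.723), np.float64(0.55)), (np.float64(0.66), np.float64(0.65))]
```

>>> {"method": "move_arm", "body": {"translation": [[0.001,0,0.0018],[0.001,0,0.0018],[0.001,0,0.0018],[0.001,0,0.0018],[0.001,0,0.0018]], "turn": [[0,0,0],[0,0,0],[0,0,0],[0,0,0],[0,0,0]]}}

```text
time_s: 31.7
tcp_pos: [0.585, 0.0233, 0.048]
tool_rot: [0.5, 60.9, 19.9]
contact_force: [-8.0, -4.1, 7.7]
opening: -0.007
```

>>> {"method": "move_arm", "body": {"translation": [[0.001,0,0.0018],[0.001,0,0.0018],[0.001,0,0.0014],[0.001,0,0.0014],[0.001,0,0.0014]], "turn": [[0,0,0],[0,0,0],[0,0,0],[0,0,0],[0,0,0]]}}

```text
time_s: 32.2
tcp_pos: [0.5938, 0.0263, 0.0475]
tool_rot: [0.5, 60.9, 19.8]
contact_force: [-18.6, -7.4, 15.3]
opening: 0.005
```

>>> {"method": "move_arm", "body": {"translation": [[0.0005,0,0.001],[0.0005,0,0.001],[0.0005,0,0.001],[0.0005,0,0.001],[0,0,0]], "turn": [[0,0,0],[0,0,0],[0,0,0],[0,0,0],[0,0,0]]}}

```text
time_s: 32.7
tcp_pos: [0.5939, 0.0267, 0.0459]
tool_rot: [0.5, 61.3, 19.7]
contact_force: [-40.2, -18.2, 26.6]
opening: -0.002
```

>>> {"method": "move_arm", "body": {"translation": [[-0.002,0,-0.0035],[-0.002,0,-0.0035],[0,0,0],[0,0,0],[0,0,0]], "turn": [[0,0,0],[0,0,0],[0,0,0],[0,0,0],[0,0,0]]}}

```text
time_s: 33.2
tcp_pos: [0.5911, 0.0252, 0.0481]
tool_rot: [0.5, 60.8, 19.9]
contact_force: [-0.2, 0.3, 0.5]
opening: -0.002
```

Run:
```python
from dr import *
s,p,R=pose(); print(p,W2T(p),s["contact_force"],s["torque"],s["q"].round(1)); 
P=optics.read_camera("side"); drawer(P); theta(P)
cv2.imwrite("pics/e_side.png",P["color"])
T=optics.read_camera("top")
a=cv2.resize(P["color"][180:300,220:340],(500,500),interpolation=cv2.INTER_CUBIC)
cv2.imwrite("pics/e.png",a)
im=P["color"]
print("tcp",proj(P,[p]).round(0))
```

```text
[0.59113827 0.02524565 0.0481187 ] [-0.00857816 -0.00084274  0.0481187 ] [-0.19750451  0.32679784  0.53328196] [-0.10346208  0.32509291  0.00772988] [-13.7  13.6 -42.7   8.7  15.6 -29.7]
bay 0.66 cols 276 288 rows 211 280 n 453
drawer_front 0.94 cols 276 288 rows 211 280 n 462
0 [[282.0, 256.0], [286.0, 210.0], [282.0, 282.0]] 0.02 [[290.0, 257.0], [293.0, 210.0], [290.0, 282.0]] 0.04 [[298.0, 257.0], [300.0, 210.0], [298.0, 282.0]] 0.06 [[306.0, 257.0], [307.0, 210.0], [306.0, 282.0]] 0.08 [[314.0, 257.0], [314.0, 210.0], [314.0, 282.0]] 0.1 [[322.0, 257.0], [321.0, 210.0], [322.0, 282.0]] 
latch 0.56 px 523 cols 242 289 rows 204 240 top IoU [(np.float64(0.761), np.float64(0.6)), (np.float64(0.738), np.float64(0.55)), (np.float64(0.663), np.float64(0.65))]
latch 0.25 px 470 cols 276 288 rows 211 280 top IoU [(np.float64(0.16), np.float64(0.0)), (np.float64(0.132), np.float64(0.05)), (np.float64(0.122), np.float64(0.1))]
tcp [[283. 244.]]
```

View pics/e.png

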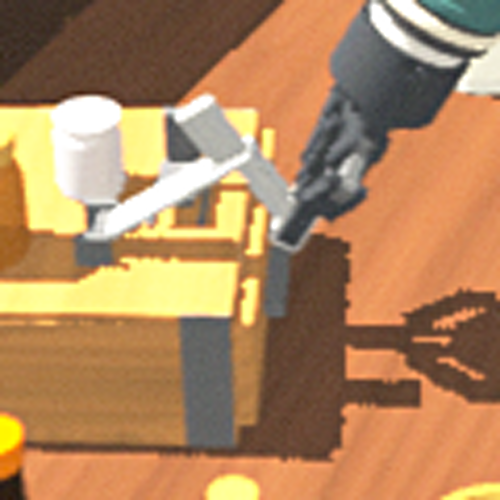

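The picture shows the panel's left edge at about column 283 (bottom-left at about (282,282)), where it belongs when home. The grey part at column 288 is the pull. So the force was the end stop. I'll back off and verify from a clear view.

>>> {"method": "move_arm", "body": {"translation": [[-0.005,0,-0.009],[-0.01,0,-0.018],[-0.012,0,-0.022],[-0.012,0,-0.022],[-0.02,0,-0.01]], "turn": [[0,0,0],[0,0,0],[0,0,0],[0,0,0],[0,0,0]]}}

```text
time_s: 34.0
tcp_pos: [0.494, -0.0077, 0.0587]
tool_rot: [0.7, 61.0, 20.1]
contact_force: [-0.8, -0.6, -0.3]
opening: -0.002
```

>>> {"method": "move_arm", "body": {"translation": [[-0.03,0,0],[-0.03,0,0],[-0.03,0,0],[-0.03,0,0],[0,0,0]], "turn": [[0,4,0],[0,4,0],[0,4,0],[0,4,0],[0,0,0]]}}

```text
time_s: 34.5
tcp_pos: [0.454, -0.0247, 0.1736]
tool_rot: [0.3, 76.8, 19.8]
contact_force: [2.1, -0.0, 0.0]
opening: 0.0
```

Run:
```python
from dr import *
s,p,R=pose(); print(p,W2T(p),s["contact_force"],s["q"].round(1))
P=optics.read_camera("side"); theta(P); cv2.imwrite("pics/f_side.png",P["color"])
for r0 in (262,266,270,274,278): print(r0,[P["color"][r0,c].tolist() for c in range(270,296,2)])
print("panel home edge",proj(P,[T2W((-.012-o,.113,z)) for z in (.03,.07) for o in (0,.01)]).round(1).tolist())
T=optics.read_camera("top"); cv2.imwrite("pics/f_top.png",T["color"])
for o in (0,.01): print(o,proj(T,[T2W((-.012-o,y,.09)) for y in(.113,.08,.05,-.05,-.08,-.113)]).round(1).tolist())
for n,Q in(("s",P),("t",T)):
  for t in ("tab_grip","spice_tin","honey_jar","bottle","jar","canister","bowl","scoop","weight","drawer_front","till"):
    print(n,t,[(round(d["score"],2),np.round(d["location"]).tolist(),int(d["pixels"].sum())) for d in models.masks_of(Q,t)[:3]])
```

```text
[ 0.45400809 -0.02468258  0.17359935] [-0.15450771 -0.00228585  0.17359935] [ 2.10964565 -0.04843237  0.00627062] [-19.2   0.6 -27.3  51.7   8.3 -37.9]
latch 0.69 px 567 cols 242 289 rows 204 236 top IoU [(np.float64(0.743), np.float64(0.6)), (np.float64(0.742), np.float64(0.55)), (np.float64(0.664), np.float64(0.65))]
latch_lug 0.86 px 539 cols 242 289 rows 203 240 top IoU [(np.float64(0.759), np.float64(0.6)), (np.float64(0.744), np.float64(0.55)), (np.float64(0.668), np.float64(0.5))]
262 [[93, 93, 93], [89, 90, 92], [91, 89, 86], [64, 111, 161], [65, 118, 173], [67, 112, 164], [61, 104, 148], [45, 60, 84], [46, 64, 88], [48, 65, 93], [36, 58, 85], [44, 58, 86], [45, 63, 90]]
266 [[91, 88, 88], [97, 101, 99], [93, 95, 91], [65, 116, 159], [67, 111, 162], [66, 114, 161], [55, 97, 140], [41, 62, 87], [43, 59, 89], [44, 59, 88], [48, 62, 87], [47, 64, 91], [41, 59, 88]]
270 [[86, 85, 90], [95, 92, 94], [85, 89, 84], [68, 106, 148], [67, 118, 172], [67, 115, 170], [56, 89, 125], [41, 59, 88], [42, 63, 91], [45, 53, 84], [43, 61, 86], [50, 67, 95], [50, 64, 93]]
274 [[87, 90, 89], [91,
[... 1085 characters left out ...]
12), (0.59, [272.0, 312.0], 675)]
s drawer_front [(0.65, [284.0, 249.0], 499), (0.45, [270.0, 221.0], 516)]
s till [(0.71, [251.0, 253.0], 5586)]
t tab_grip [(0.79, [280.0, 187.0], 309), (0.41, [257.0, 200.0], 490)]
t spice_tin [(0.61, [278.0, 163.0], 256), (0.31, [288.0, 207.0], 561)]
t honey_jar [(0.62, [235.0, 152.0], 621)]
t bottle [(0.71, [151.0, 218.0], 787), (0.49, [259.0, 201.0], 504)]
t jar [(0.58, [429.0, 219.0], 849)]
t canister [(0.67, [423.0, 271.0], 786)]
t bowl [(0.86, [212.0, 297.0], 1141)]
t scoop [(0.74, [377.0, 289.0], 722)]
t weight [(0.75, [137.0, 286.0], 419), (0.53, [197.0, 245.0], 324)]
t drawer_front [(0.98, [288.0, 207.0], 588)]
t till [(0.72, [276.0, 176.0], 7117)]
```

Run:
```python
import cv2,numpy as np
a=cv2.imread("pics/top0.png").astype(int);b=cv2.imread("pics/f_top.png").astype(int)
d=cv2.GaussianBlur(np.abs(a-b).max(2).astype(np.float32),(0,0),1.5)>30
n,l,s,c=cv2.connectedComponentsWithStats(d.astype(np.uint8))
print("top",[s[i].tolist() for i in range(1,n) if s[i,4]>15])
for x0,y0,x1,y1 in((350,265,400,320),):
    print("scoop diff",np.abs(a-b)[y0:y1,x0:x1].mean())
a=cv2.imread("pics/side0.png").astype(int);b=cv2.imread("pics/f_side.png").astype(int)
d=cv2.GaussianBlur(np.abs(a-b).max(2).astype(np.float32),(0,0),1.5)>30
n,l,s,c=cv2.connectedComponentsWithStats(d.astype(np.uint8))
print("side",[s[i].tolist() for i in range(1,n) if s[i,4]>15])
```

```text
top [[175, 178, 258, 242, 25985], [271, 191, 6, 5, 24], [162, 268, 21, 23, 328], [553, 372, 7, 13, 72], [494, 391, 66, 29, 1400], [470, 413, 7, 7, 39]]
scoop diff 17.259515151515153
side [[337, 0, 223, 408, 62541], [244, 201, 103, 90, 5257], [292, 333, 33, 34, 648]]
```

>>> {"method": "move_arm", "body": {"translation": [[-0.03,0,0],[-0.03,0.03,0],[-0.03,0.03,0],[0,0.03,0],[0,0.03,0]], "turn": [[0,0,0],[0,0,0],[0,0,0],[0,0,0],[0,0,0]]}}

```text
time_s: 36.3
tcp_pos: [0.3935, 0.0827, 0.2592]
tool_rot: [0.8, 76.7, 20.2]
contact_force: [-0.7, -0.4, -0.3]
opening: 0.0
```

Run:
```python
from h import *
T=optics.read_camera("top"); a=cv2.imread("pics/top0.png").astype(np.float32); b=T["color"].astype(np.float32)
cv2.imwrite("pics/g_top.png",T["color"])
for d in models.masks_of(T,"scoop")[:1]:
    ys,xs=np.nonzero(d["pixels"]); print(d["score"],d["location"],len(xs),xs.min(),xs.max(),ys.min(),ys.max())
t=a[268:310,360:392]
r0=cv2.matchTemplate(b[258:320,350:402],t,cv2.TM_CCOEFF_NORMED); print("scoop match",r0.max(),cv2.minMaxLoc(r0)[3],"(10,10)=unmoved")
t=a[195:240,410:450]; r0=cv2.matchTemplate(b[185:250,400:460],t,cv2.TM_CCOEFF_NORMED); print("jar",r0.max(),cv2.minMaxLoc(r0)[3])
t=a[252:290,403:445]; r0=cv2.matchTemplate(b[242:300,393:455],t,cv2.TM_CCOEFF_NORMED); print("canister",r0.max(),cv2.minMaxLoc(r0)[3])
print(r.state()["time_s"],r.state()["tcp_pos"])
```

```text
0.87 [371.4, 292.3] 872 362 391 270 330
scoop match 0.9991852 (10, 10) (10,10)=unmoved
jar 0.9980531 (10, 10)
canister 0.9992595 (10, 10)
36.4 [0.39242629 0.08419228 0.25864198]
```

Nothing else has moved and the drawer is home, so I'm handing in.

```bash
python3 -c "
from h import *
print(ticket.hand_in())"
```

```text
the job is handed in; nothing more can be done
None
```

I did the whole job in the order asked and handed it in at about 36 s of the 72 s allowed. The main doubt is one high force reading at the end of the drawer push.

- **Weight:** the smallest loose weight stood upright in the front right bay in the side picture, after a soft set-down (about 4 N at contact). I could not see it again once the drawer was shut.
- **Safety tab:** gripped by its fin and slid about 31 mm, past the 24 mm needed to clear the latch.
- **Latch:** the first grip caught only the lug's top edge and slipped at about 0.15 rad. I regripped deeper and lifted it; it still fits 0.55–0.6 rad after the push.
- **Drawer:** pushed at about 40 mm/s, then 20 mm/s and slower near the end. The panel's edge stands within about 1 mm of fully home in the side picture. I had no separate sign of the click.
- **Everything else:** the scoop, jar and canister match the first top picture exactly. The bottle, bowl, spice tin, honey jar and the other weights came up at their old places within a few pixels.

**Force at the end:** I kept pushing with the fingertips a moment after the drawer reached its stop, and the tool force briefly read about 50 N before I backed off. That is under the 120 N wrist limit. As far as I can tell only the fingers pressed, not the arm or gripper body, so the 40 N limit should not apply, but I could not confirm that.

**Calibration mismatch:** the shut fingertips showed about 20 mm short of the nominal TCP in the side camera. I allowed for this from the second latch grip on.

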